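# Uncover the analyser's dock and sort its reference standards

### The job

Prise the pale blue clip-on cover off the analyser's dock with the flat blade at the notch in its front edge, without touching the cover with the gripper's fingers while it is still clipped down, and lay it right way up in the middle of the aluminium tray. Then put every reference standard from the dock into the white trough whose grey gauge post is as tall as that standard, and lay the blade back with its handle on the black mat; leave everything else on the bench where it is.

Things in the scene. Friction and masses are not known exactly. Their poses are not given: they have to be found in the camera images.
- dock: Fixed white dock, blue deck 55 mm above the table, 256 mm wide. Origin on the table under the middle of the clipped cover; x to the dock's rear, y along the cover. The block spans x = -40 (front face) to +110 mm; a strip at x = 69 to 107 mm stands 12 mm over the deck, two 4 mm ribs along y at x = 20 and 30 mm hold the cover's rear edge. The catches are on two 16 mm tall posts at x = -18, y = +-80 to 87 mm.
- dock_bed (a point): Middle of the bed on the deck (dock x = 0, y = 0, z = 55 mm), axes as the dock's. The standards stand under the cover on six white spots at y = -65, -39, -13, 13, 39 and 65 mm of this point, some spots empty.
- dock_notch (a point): Point on the deck at the foot of the notch of the clipped cover (dock x = -26, y = 0, z = 55 mm), axes as the dock's. In front of it (-x) the bare deck runs on as a ledge for 14 mm, then ends at the front face: a blade held level, just over or on this ledge, slides in +x straight into the notch.
- cover_center (a point): Middle of the pale blue cover (19 mm above its rim): a hood open below, 52 (x) by 196 (y) by 38 mm tall, walls 3 mm, 90 g. Two sprung catches hold its front; prising up the front edge takes 6 to 9 N. 5 to 6 mm up it snaps free and stays ajar, front edge 9 mm up, leaning back 0.14 rad; then it can be gripped across its 52 mm and lifted straight off.
- cover_notch (a point): Point on the cover at the foot of the middle of its front wall (its x = -26 mm, y = 0, at the lower rim), axes x to its rear, z up. Here is the notch: a slot through the front wall, 32 mm wide and 7 mm high from the rim, under a short dark line. Coincides with dock_notch while clipped.
- blade_grip (a point): Prising blade, 90 g, balances near this point: green flat-sided handle 100 mm long, 16 wide, 18 tall, with a steel blade 70 mm long, 16 wide, 3 thick at half its height. The point is half-way up the handle (9 mm above its underside), 25 mm behind the handle's front end; x along the tool to the tip, z up. The handle spans x = -75 to +25 mm.
- blade_tip (a point): End of the blade, 95 mm along +x from blade_grip, in the middle of the 3 mm thickness (the blade's underside is 1.5 mm lower); axes as blade_grip.
- mat: Fixed black rubber mat, 100 mm (x) by 220 mm (y), 3 mm thick, on which the blade lies at the start; origin at the centre of its underside.
- tray: Fixed shallow aluminium tray for the cover, 250 mm (x) by 110 mm (y), walls 3 mm thick and 12 mm high, floor 3 mm thick; origin at the centre of its underside.
- trough_short_mid (a point): Fixed white trough for the short standards, 160 by 40 mm. The point is the centre of its blue channel's floor, 6 mm above the table; x along the channel, which is 124 mm long, 28 mm wide inside, with lips 4 mm above the floor. Past its +x end, 80 mm from this point, a grey gauge post rises 18 mm above that floor. The two troughs may swap places.
- trough_long_mid (a point): Fixed white trough for the long standards, 160 by 40 mm. The point is the centre of its blue channel's floor, 6 mm above the table; x along the channel, which is 124 mm long, 28 mm wide inside, with lips 4 mm above the floor. Past its +x end, 80 mm from this point, a grey gauge post rises 28 mm above that floor. The two troughs may swap places.
- short1_center (a point): A short reference standard: aluminium cylinder with a black band near its top, 18 mm across and 18 mm tall, 30 g; this point is its centre, half-way up, z along its axis. It may be absent (None). Short and long ones look alike but for the height.
- short2_center (a point): A short reference standard: aluminium cylinder with a black band near its top, 18 mm across and 18 mm tall, 30 g; this point is its centre, half-way up, z along its axis. It may be absent (None). Short and long ones look alike but for the height.
- short3_center (a point): A short reference standard: aluminium cylinder with a black band near its top, 18 mm across and 18 mm tall, 30 g; this point is its centre, half-way up, z along its axis. It may be absent (None). Short and long ones look alike but for the height.
- long1_center (a point): A long reference standard: aluminium cylinder with a black band near its top, 18 mm across and 28 mm tall, 30 g; this point is its centre, half-way up, z along its axis. It may be absent (None). Short and long ones look alike but for the height.
- long2_center (a point): A long reference standard: aluminium cylinder with a black band near its top, 18 mm across and 28 mm tall, 30 g; this point is its centre, half-way up, z along its axis. It may be absent (None). Short and long ones look alike but for the height.
- long3_center (a point): A long reference standard: aluminium cylinder with a black band near its top, 18 mm across and 28 mm tall, 30 g; this point is its centre, half-way up, z along its axis. It may be absent (None). Short and long ones look alike but for the height.
- bowl: Bystander, not to be disturbed: steel bowl 120 mm across; origin at the centre of its underside.
- tuberack: Bystander, not to be disturbed: blue tube rack 100 x 200 x 45 mm; origin at the centre of its underside.
- dish: Bystander, not to be disturbed: clear weighing dish 46 mm square; origin at the centre of its underside.
- mouse: Bystander, not to be disturbed: black computer mouse; origin at the centre of its underside.
- jar: Bystander, not to be disturbed: amber jar 52 mm across, 75 mm tall; origin at the centre of its underside.
- flask: Bystander, not to be disturbed: white bottle 64 mm across, 150 mm tall; origin at the centre of its underside.
- scoop: Bystander, not to be disturbed: steel spoon 150 mm long; origin at the centre of its underside.
Things that resemble listed ones, but are neither listed nor needed, are in the scene too. Leave any yellow look-alike of the part that bears cover_center alone.

How it is judged:
On the way, in this order (a step that is already met when the one before it is completed fails the run):
1. the blade's tip is under the cover's front edge, in the notch, while the cover is still clipped down (horizontal distance between cover_center and dock_bed below 0.02 m and z of cover_notch in the frame of dock_notch between -0.005 and 0.003 m and x of blade_tip in the frame of dock_notch between 0.001 and 0.03 m and y of blade_tip in the frame of dock_notch between -0.016 and 0.016 m and z of blade_tip in the frame of dock_notch between -0.003 and 0.009 m), for 0.05 s.
2. the cover's front edge is prised up by the blade (more than 3.5 mm, with the blade bearing on it) (z of cover_notch in the frame of dock_notch above 0.0035 m and contact force between blade and cover above 0.3 N).
At the end, for the whole second after the job is handed in: The cover rests right way up in the tray, its middle within 32 mm of the tray's middle each way; every standard present is in the channel of the trough of its own length; the blade's grip lies on the mat (within 45 mm of its middle across, 100 mm along); all at rest (x of cover_center in the frame of tray between -0.032 and 0.032 m and y of cover_center in the frame of tray between -0.032 and 0.032 m and z of cover_center in the frame of tray between 0.012 and 0.03 m and angle between cover_center's own z axis and vertical below 0.1 rad and linear speed of each of cover, blade, short1, short2, short3, long1, long2, long3 below 0.02 m/s and x of blade_grip in the frame of mat between -0.045 and 0.045 m and y of blade_grip in the frame of mat between -0.1 and 0.1 m and z of blade_grip in the frame of mat between 0.005 and 0.02 m and x of short1_center in the frame of trough_short_mid between -0.06 and 0.06 m and y of short1_center in the frame of trough_short_mid between -0.0135 and 0.0135 m and z of short1_center in the frame of trough_short_mid between 0.003 and 0.02 m and x of short2_center in the frame of trough_short_mid between -0.06 and 0.06 m and y of short2_center in the frame of trough_short_mid between -0.0135 and 0.0135 m and z of short2_center in the frame of trough_short_mid between 0.003 and 0.02 m and x of short3_center in the frame of trough_short_mid between -0.06 and 0.06 m and y of short3_center in the frame of trough_short_mid between -0.0135 and 0.0135 m and z of short3_center in the frame of trough_short_mid between 0.003 and 0.02 m and x of long1_center in the frame of trough_long_mid between -0.06 and 0.06 m and y of long1_center in the frame of trough_long_mid between -0.0135 and 0.0135 m and z of long1_center in the frame of trough_long_mid between 0.003 and 0.02 m and x of long2_center in the frame of trough_long_mid between -0.06 and 0.06 m and y of long2_center in the frame of trough_long_mid between -0.0135 and 0.0135 m and z of long2_center in the frame of trough_long_mid between 0.003 and 0.02 m and x of long3_center in the frame of trough_long_mid between -0.06 and 0.06 m and y of long3_center in the frame of trough_long_mid between -0.0135 and 0.0135 m and z of long3_center in the frame of trough_long_mid between 0.003 and 0.02 m); the robot touches nothing.
It fails at once if the fingers press on the cover (over 1 N) while it is still clipped down ((horizontal distance between cover_center and dock_bed below 0.02 m and z of cover_notch in the frame of dock_notch between -0.005 and 0.003 m) and contact force between the fingers and cover above 1 N).
It fails at once if something else on the bench is pushed aside by more than 40 mm (distance of any of bowl, tuberack, dish, mouse, jar, flask, scoop from where it was at the start of the episode above 0.04 m).
Of short1, short2, short3, long1, long2, long3 only 4 to 6 are there at a start; the rules pass over those that are not, and their reading is None.
At some moment in a run one of short1, short2, short3, long1, long2, long3, blade may be knocked a few centimetres aside while the robot is not near it.
It also fails if it takes over 210 s, if anything falls off the work surface, if the arm or the gripper's body presses on something with over 40 N, if the wrist force passes 120 N, or if a joint passes its speed limit or range.

### The arm

A 7-joint arm with a two-finger parallel gripper is mounted at the origin on the work surface. World frame = base frame: x ahead of the robot, y to its left, z up, the work surface at z = 0. Lengths are in m, angles in rad, forces in N, time in s.
With the tool pointing down it reaches from about 0.4 to 0.85 m from the base axis. Payload 10.4 kg.
Tool frame: the origin (TCP) lies at the very end of the fingers, on their centre line; the grasp point (between the pads) lies manip.hold_point_z behind it (manip.hold_point_z is the distance from the TCP to the grasp point, in m); z points along the fingers, x is the direction in which the jaws open and shut, and the axes are right-handed (so a half turn about z gives the same grasp; the last joint's range is limited). The gripper opens to 85 mm and grips with 20 to 120 N. Pads are 22 mm wide; open, the fingers measure 114 mm over their backs; the gripper's body (76 mm by 85 mm) begins 54 mm behind the grasp point. The pads swing forward as they close: fully open they stand 13 mm farther back than shut.
Start: joints at [1.228, 0.332, -0.065, 1.46, 0.022, 1.35, -0.088], TCP at [0.197, -0.593, 0.231] pointing down, gripper open.
Joint ranges: [-2.6, 2.6], [-0.5, 2.12], [-1.47, 1.34], [0.16, 2.42], [-1.27, 4.41], [0.06, 2.06], [-2.6, 2.6]. Speed limits (rad/s): [2.22, 2.22, 2.79, 2.79, 3.14, 3.14, 3.14].

### API

Orientations are given as a unit quaternion [x, y, z, w].
In Python, from workcell import readout, camera, camera_info, manip gives the robot as it stands.
- The arm moves only by the tool play_rows, never from a script. Its argument "rows" is a list of rows, each a list of 3 entries, a list of its own where there are three numbers: the shift along the world's x, y, z in mm, then the turn, a rotation vector about the world's x, y, z in degrees, then the finger opening in mm, from 0 to 85.4. In form: [[[tx, ty, tz], [rx, ry, rz], fingers], ...]. A call has 1 to 12 rows; each row shifts and turns the commanded pose from where the row before left it; what a row does not reach is not made up. A row lasts 1/8 s, in which the tool goes at most 62.5 mm and 10.7 degrees, less where a joint would pass 70% of its speed; a pose out of reach is approached as far as the arm can. A call with a gripper value outside its range is refused whole. The fingers move at their own pace and stop on an object; "force" is the grip in N (left out, the last holds). Time passes only in rows, so rows that do not move let the fingers close. It gives the time, the measured TCP pose, the force and the opening at its end, in the units of the state.
- readout.get_obs(): the state, without advancing time (a new reading comes with each control period).
- camera(name): name is "scene" or "top"; returns the picture (480x640x3 uint8, blue, green, red); there is no depth.
- camera_info(name): a dict with "fx", "fy", "cx", "cy" (pixels), "world_from_camera" (4x4, takes a point from camera to world coordinates). Camera axes: x right, y up, looking along -z (the intrinsics and any distortion apply to the point x, -y, -z); pixel columns grow to the right and rows downward; lengths in m; the calibration is good to about 2 mm. A picture is of the moment at which its call begins. camera_info takes no time and is no camera call.
- manip.hand_in(): hands the job in, once; it reports no verdict.
The state is a dict: "clock": time; "joint_pos": joint angles; "joint_velocities": joint speeds; "tau": joint torques, N m; "position": TCP position; "ee_rot": TCP orientation; "ft_force": force on the tool from outside, world axes, zero at the start; "torque": the same for the moment, N m; "grip_width": opening from 0.0 (shut) to 1.0 (fully open).
Only numpy, scipy, OpenCV 4.12 (cv2) and the standard library are available. Lean on these libraries where they do the work, as an engineer would, in place of code of your own. Each camera call takes 0.05 s, during which the arm holds its last target.

## Working session

There is one attempt and no reset: what is moved stays moved. The work goes in short steps, Python scripts to look and compute and a tool call to move; the robot and the scene stay as the last step left them, time stands still between calls to the robot, and variables do not carry over. Pictures are saved under pics/ and viewed, and the job is handed in when it is done.

Besides the shell and the picture viewer there is one more tool, called after "Request:" as name([rows], argument=value, ...), one row to a line, values as JSON. play_rows: Moves the arm, as the interface text tells. Its arguments: {"type":"object","properties":{"rows":{"type":"array"},"force":{"type":"number"}},"required":["rows"]}

```bash
ls; mkdir -p pics
python3 - <<'E'
from workcell import readout, camera, camera_info, manip
import cv2
print(readout.get_obs()); print(manip.hold_point_z)
for n in("scene","top"):
    i=camera_info(n); print(n,i)
    cv2.imwrite(f"pics/{n}0.png",camera(n))
E
```

```text
pics
{'clock': 0.0, 'joint_pos': array([ 1.22842254,  0.33287616, -0.06470685,  1.4609593 ,  0.02160637,
        1.34989041, -0.08850109]), 'joint_velocities': array([ 1.94651090e-03,  6.78544711e-04,  1.79965057e-04,  9.88277822e-04,
        4.85041668e-05, -1.46219347e-04,  8.20130129e-04]), 'tau': array([ 1.33287335e-04, -6.25439501e+01,  4.91973257e-02, -3.91594148e+01,
        1.62901398e-02,  9.98156233e-03,  2.27847846e-05]), 'position': array([ 0.19634663, -0.59295619,  0.23050468]), 'ee_rot': array([ 8.10671904e-01, -5.85500254e-01, -6.02696999e-04, -3.91513905e-04]), 'ft_force': array([0.14892537, 0.97393965, 0.15857853]), 'torque': array([ 0.02168065,  0.00626709, -0.01066304]), 'grip_width': 1.006074148181845}
0.0187
scene {'fx': 493.25261642160996, 'fy': 493.25261642160996, 'cx': 321.31452831995955, 'cy': 243.5321848383827, 'world_from_camera': array([[-0.29395195, -0.5863529 ,  0.7548394 ,  1.51433076],
       [ 0.95578438, -0.17348311,  0.23744437,  0.2560611 ],
       [-0.00827431,  0.79126095,  0.61142264,  0.90671519],
       [ 0.        ,  0.        ,  0.        ,  1.        ]])}
top {'fx': 454.2139969068015, 'fy': 454.2139969068015, 'cx': 322.56096155217034, 'cy': 234.69570303988283, 'world_from_camera': array([[ 0.0207714 ,  0.99543587, -0.09314494,  0.34755842],
       [-0.99928621,  0.02361106,  0.02948867, -0.03824757],
       [ 0.03155333,  0.09246594,  0.99521577,  1.13151349],
       [ 0.        ,  0.        ,  0.        ,  1.        ]])}
```

View pics/scene0.png

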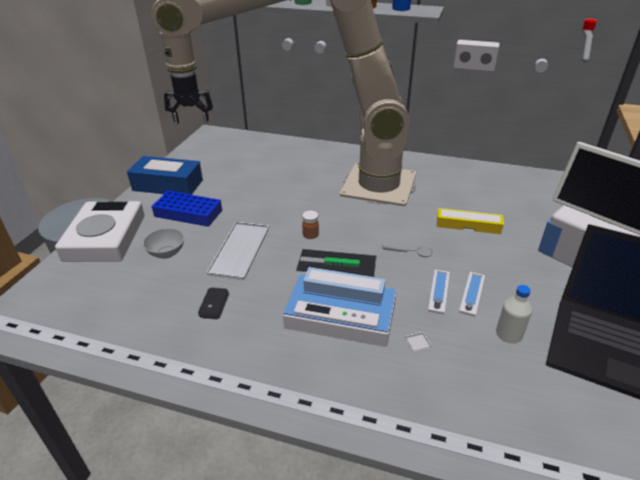

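View pics/top0.png

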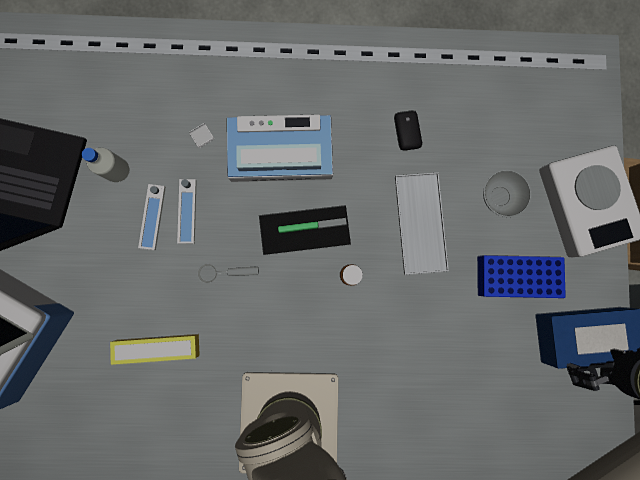

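The top view shows the dock at (280,147), with the cover on it at (279,156). The blade lies on the mat at (305,228), with its handle on the left and the tip pointing right. The tray is at (422,223) and the troughs at (151,217) and (187,211). The yellow look-alike is at (154,349). I'll enlarge these areas next.

```bash
cat > h.py <<'E'
import numpy as np, cv2
from workcell import readout, camera, camera_info, manip
from scipy.spatial.transform import Rotation as R
def ray(n,u,v):
    i=camera_info(n);T=i["world_from_camera"]
    d=np.array([(u-i["cx"])/i["fx"],-(v-i["cy"])/i["fy"],-1.]);return T[:3,3],T[:3,:3]@d
def px(n,u,v,z):
    o,d=ray(n,u,v);return o+d*(z-o[2])/d[2]
def proj(n,P):
    i=camera_info(n);T=i["world_from_camera"];p=T[:3,:3].T@(np.asarray(P,float)-T[:3,3])
    return np.array([i["cx"]+i["fx"]*p[0]/-p[2], i["cy"]-i["fy"]*p[1]/-p[2]])
def crop(n,x0,y0,x1,y1,s,f,img=None,pts=[]):
    im=camera(n) if img is None else img
    c=cv2.resize(im[y0:y1,x0:x1],None,fx=s,fy=s,interpolation=cv2.INTER_CUBIC)
    for p in pts:
        u,v=proj(n,p); cv2.circle(c,(int((u-x0+.5)*s),int((v-y0+.5)*s)),2,(0,0,255),-1)
    cv2.imwrite("pics/"+f,c)
def st():
    o=readout.get_obs();p=o["position"]
    print("t",round(o["clock"],2),"tcp",np.round(p*1000,1),"rotvec",np.round(R.from_quat(o["ee_rot"]).as_rotvec(degrees=True),1),"F",np.round(o["ft_force"],1),"w",round(o["grip_width"]*85,1))
E
python3 - <<'E'
from h import *
a=cv2.imread("pics/top0.png");b=cv2.imread("pics/scene0.png")
crop("top",220,105,360,260,5,"c1.png",a)
crop("top",130,170,210,260,6,"c2.png",a)
crop("scene",270,230,500,345,3.4,"c3.png",b)
crop("top",380,160,460,285,4.5,"c4.png",a)
E
```

```text
(no output)
```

View pics/c1.png

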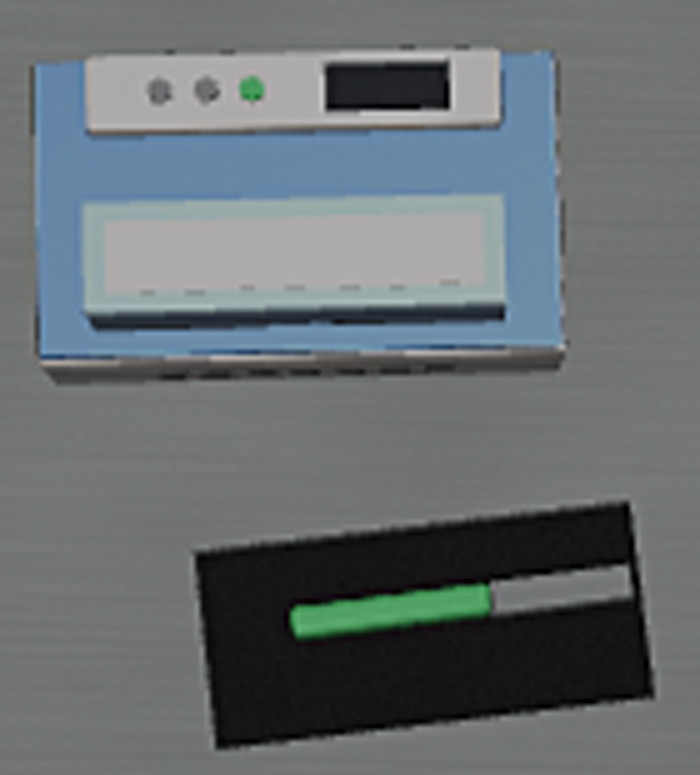

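View pics/c2.png

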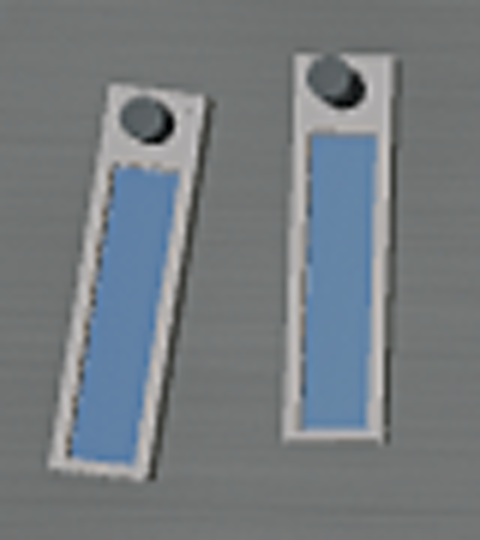

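View pics/c3.png

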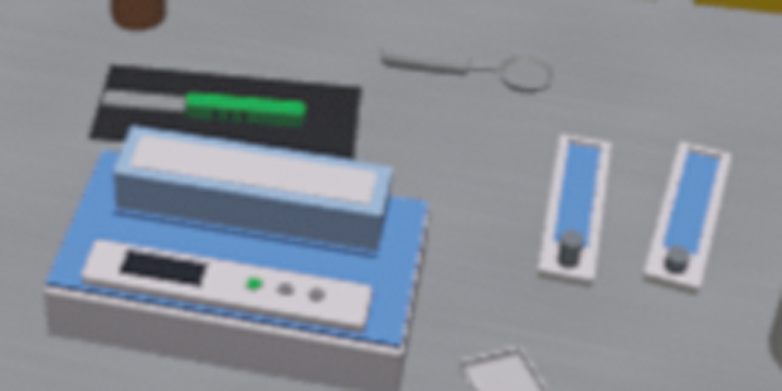

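View pics/c4.png

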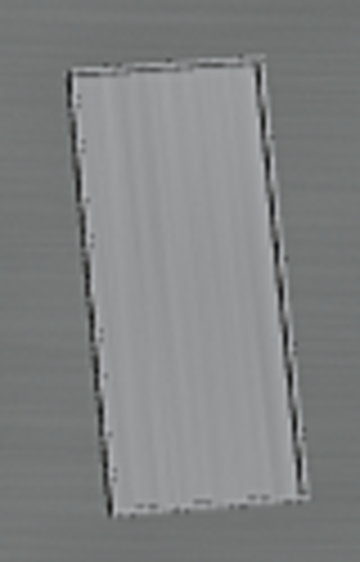

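```bash
cat > meas.py <<'E'
from h import *
from scipy.optimize import least_squares
def fit(name,model,pix,n="top",x0=(0.6,0,0)):
    # model Nx3 (local, z absolute), pix crop px
    model=np.array(model,float)/1000;pix=np.array(pix,float)
    def P(q):
        c,s=np.cos(q[2]),np.sin(q[2]);return np.c_[q[0]+c*model[:,0]-s*model[:,1],q[1]+s*model[:,0]+c*model[:,1],model[:,2]]
    f=lambda q:(np.array([proj(n,p) for p in P(q)])-pix).ravel()
    r=least_squares(f,x0);print(name,np.round(r.x[:2]*1000,1),"yaw deg",round(np.degrees(r.x[2]),2),"res px",np.round(r.fun.reshape(-1,2),1).tolist())
    return r.x
E
python3 - <<'E'
from meas import *
C=lambda x0,y0,s,l:[(x0+a/s-.5,y0+b/s-.5) for a,b in l]
# dock deck corners: front-left(+y), front-right, rear-left, rear-right ; x=-40 front, y=+-128
fit("dock",[(-40,128,55),(-40,-128,55),(110,128,55),(110,-128,55)],C(220,105,5,[(40,355),(565,346),(36,64),(553,52)]))
fit("cover",[(-26,98,93),(-26,-98,93),(26,98,93),(26,-98,93)],C(220,105,5,[(86,312),(504,303),(83,205),(503,194)]))
fit("mat",[(50,110,3),(50,-110,3),(-50,110,3),(-50,-110,3)],C(220,105,5,[(195,551),(629,502),(217,748),(654,697)]))
# blade: handle rear end centre top z=21, front end ; blade tip z 13.5
fit("blade",[(-75,0,21),(25,0,21),(95,0,13.5)],C(220,105,5,[(292,621),(492,599),(631,580)]),x0=(.45,0,-1.5))
fit("tray",[(125,55,12),(125,-55,12),(-125,55,12),(-125,-55,12)],C(380,160,4.5,[(68,71),(262,60),(112,516),(308,498)]))
fit("troughA(left)",[(62,14,6),(62,-14,6),(-62,14,6),(-62,-14,6)],C(130,170,6,[(112,166),(181,171),(70,459),(137,464)]))
fit("troughB(right)",[(62,14,6),(62,-14,6),(-62,14,6),(-62,-14,6)],C(130,170,6,[(309,133),(379,133),(303,428),(371,430)]))
# full outlines
fit("A rim",[(96,20,10),(96,-20,10),(-64,20,10),(-64,-20,10)],C(130,170,6,[(108,84),(210,95),(49,466),(149,480)]))
fit("B rim",[(96,20,10),(96,-20,10),(-64,20,10),(-64,-20,10)],C(130,170,6,[(295,54),(396,56),(283,438),(383,442)]))
for n,u,v in(("jar",351,274),("mouse",408,130),("spoon",230,272),("dish",201,135),("flask",118,168)): print(n,np.round(px("top",u,v,0)*1000))
E
```

```text
dock [628.4  36.9] yaw deg 2.99 res px [[-1.0, 1.4], [0.8, 0.7], [-0.9, -1.3], [1.1, -0.9]]
cover [628.2  37.6] yaw deg 3.06 res px [[-0.4, 0.3], [0.6, 0.0], [-0.2, -0.3], [0.0, 0.0]]
mat [465.6 -26.1] yaw deg 8.01 res px [[-0.2, -0.1], [0.3, -0.3], [-0.3, 0.2], [0.2, 0.1]]
blade [474.3 -34.7] yaw deg -81.44 res px [[-0.3, 0.2], [0.1, -0.4], [0.2, 0.2]]
tray [ 488.5 -317.3] yaw deg 5.82 res px [[0.0, -0.1], [-0.0, -0.8], [-0.2, 0.3], [0.2, 0.7]]
troughA(left) [474.6 353.9] yaw deg -4.92 res px [[0.1, -0.6], [-0.1, -0.2], [-0.1, 0.2], [0.1, 0.6]]
troughB(right) [490.9 266.9] yaw deg 1.4 res px [[0.2, -0.2], [-0.1, -0.2], [-0.1, 0.3], [0.1, 0.0]]
A rim [472.4 353.2] yaw deg -5.59 res px [[0.4, -0.1], [-0.4, 0.0], [0.1, 0.2], [-0.2, -0.1]]
B rim [488.4 266.7] yaw deg 0.87 res px [[0.3, 0.1], [-0.3, -0.1], [0.1, 0.3], [-0.1, -0.3]]
jar [ 357. -145.    0.]
mouse [ 729. -286.    0.]
spoon [356. 155.   0.]
dish [700. 242.   0.]
flask [609. 444.   0.]
```

The heights separate the troughs: the scene view shows the taller post at (568,247) in the crop. That makes the right-hand trough in the top view (187,211) the long one and the left one (151,217) the short one. The dock and cover agree at about (628,37), yaw 3°. I'll move above the blade.

Request:
play_rows([
  [[23,46.5,0],[0,0,6.7],60],
  [[23,46.5,0],[0,0,6.7],50],
  [[23,46.5,0],[0,0,6.7],40],
  [[23,46.5,0],[0,0,6.7],40],
  [[23,46.5,0],[0,0,6.7],40],
  [[23,46.5,0],[0,0,6.7],40],
  [[23,46.5,0],[0,0,6.7],40],
  [[23,46.5,0],[0,0,6.7],40],
  [[23,46.5,0],[0,0,6.7],40],
  [[23,46.5,0],[0,0,6.7],40],
  [[24,46.5,0],[0,0,6.7],40],
  [[24,46.5,0],[0,0,6.7],40],
], force=100)

```text
clock: 1.6
position: [0.4749, -0.0338, 0.2313]
ee_rot: [0.997, 0.078, 0.0, 0.0]
ft_force: [0.9, -0.5, -0.5]
grip_width: 0.473
```

Request:
play_rows([
  [[0,0,-50],[0,0,0],40],
  [[0,0,-50],[0,0,0],40],
  [[0,0,-40],[0,0,0],40],
  [[0,0,0],[0,0,0],40],
])

```text
clock: 2.1
position: [0.4723, -0.035, 0.089]
ee_rot: [0.997, 0.076, -0.003, -0.001]
ft_force: [-0.5, 0.2, 0.7]
grip_width: 0.468
```

Run:
```python
from h import *
st(); crop("top",220,105,360,260,5,"d1.png")
crop("scene",270,180,430,300,5,"d2.png")
st()
```

```text
t 2.1 tcp [472.3 -35.   89. ] rotvec [-179.4  -13.7    0.5] F [-0.5  0.2  0.7] w 39.8
t 2.2 tcp [475.  -35.2  92.4] rotvec [-1.795e+02 -1.370e+01 -1.000e-01] F [ 0.6 -0.5  0.9] w 40.0
```

View pics/d1.png

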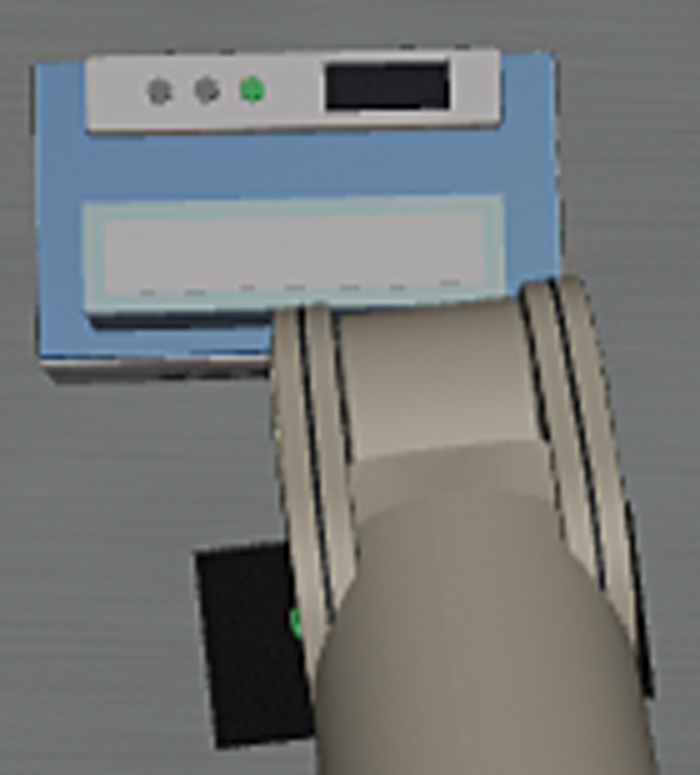

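View pics/d2.png

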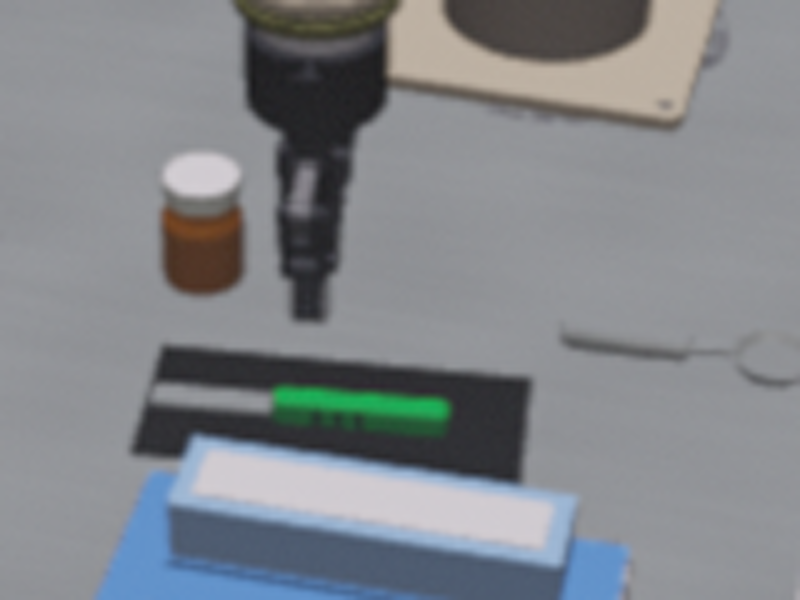

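The blade hasn't moved (handle at (360,400) in the crop) and the gripper is above it. I'll descend and grip.

Request:
play_rows([
  [[0,0,-40],[0,0,0],40],
  [[0,0,-30],[0,0,0],40],
  [[0,0,-16],[0,0,0],40],
  [[0,0,0],[0,0,0],40],
  [[0,0,0],[0,0,0],40],
  [[0,0,0],[0,0,0],5],
  [[0,0,0],[0,0,0],5],
  [[0,0,0],[0,0,0],5],
  [[0,0,0],[0,0,0],5],
  [[0,0,0],[0,0,0],5],
  [[0,0,0],[0,0,0],5],
], force=100)

```text
clock: 3.58
position: [0.4753, -0.0355, 0.0066]
ee_rot: [0.997, 0.076, 0.001, 0.0]
ft_force: [-2.4, 0.1, 10.5]
grip_width: 0.157
```

```bash
python3 -c "
from h import *
st()"
```

```text
t 3.58 tcp [475.3 -35.5   6.6] rotvec [1.794e+02 1.370e+01 1.000e-01] F [-2.4  0.1 10.5] w 13.4
```

Request:
play_rows([
  [[0,0,20],[0,0,0],5],
  [[0,0,40],[0,0,0],5],
  [[0,0,50],[0,0,0],5],
  [[0,7,0],[0,0,9.4],5],
  [[0,7,0],[0,0,9.4],5],
  [[0,7,0],[0,0,9.4],5],
  [[0,7,0],[0,0,9.4],5],
  [[0,7,0],[0,0,9.4],5],
  [[0,7,0],[0,0,9.4],5],
  [[0,7,0],[0,0,9.4],5],
  [[0,7,0],[0,0,9.4],5],
  [[0,8,0],[0,0,9.2],5],
])

```text
clock: 5.08
position: [0.4745, 0.0288, 0.1156]
ee_rot: [0.686, 0.728, -0.0, 0.0]
ft_force: [0.5, -1.2, -1.2]
grip_width: 0.156
```

Request:
play_rows([
  [[0,0,0],[0,0,0],5],
  [[0,0,0],[0,0,0],5],
])

```text
clock: 5.32
position: [0.4745, 0.0283, 0.1154]
ee_rot: [0.689, 0.725, -0.0, 0.0]
ft_force: [0.6, -0.3, -0.9]
grip_width: 0.161
```

Run:
```python
from h import *
st(); a=camera("top");b=camera("scene")
crop("top",220,105,360,260,5,"e1.png",a)
crop("scene",270,180,430,300,5,"e2.png",b)
st()
```

```text
t 5.33 tcp [474.5  28.3 115.4] rotvec [124.  130.5  -0. ] F [ 0.6 -0.3 -0.9] w 13.7
t 5.42 tcp [474.5  28.3 115.4] rotvec [123.9 130.5  -0. ] F [-0.5 -0.2 -0.7] w 13.4
```

View pics/e1.png

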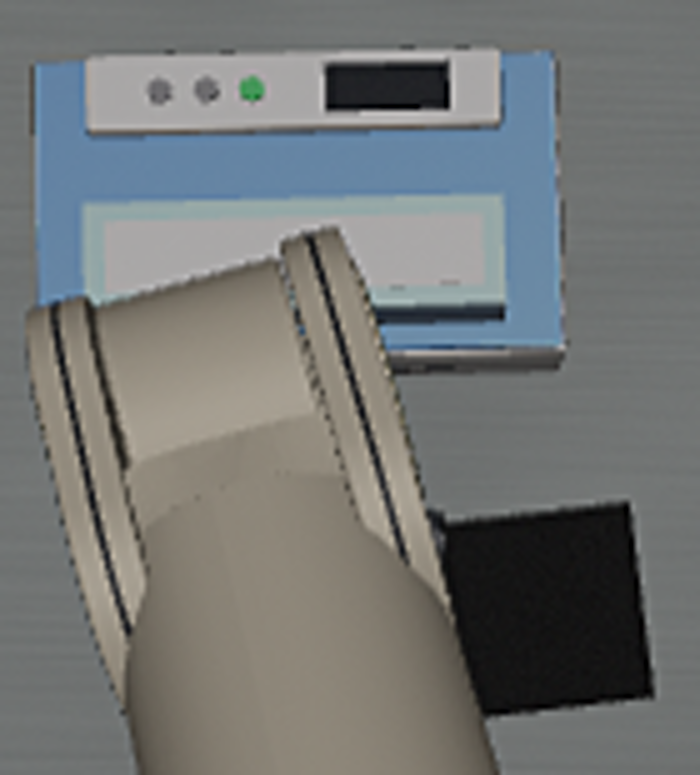

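View pics/e2.png

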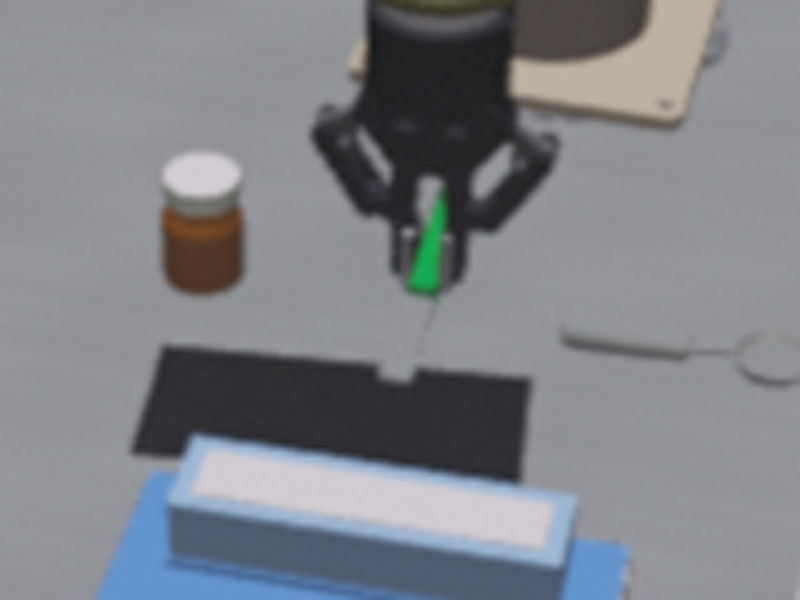

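The blade is in the grip and level, pointing at the dock. Its tip is at about (397,375) in the crop. I'll check that against the pose I expect.

Run:
```python
from h import *
b=cv2.imread("pics/scene0.png")
y=np.radians(2.9);g=np.array([474.5,28.3,120.8])/1000
def L(x,yy,z): return g+np.array([x*np.cos(y)-yy*np.sin(y),x*np.sin(y)+yy*np.cos(y),z])/1000
pts=[L(95,8,1.5),L(95,-8,1.5),L(95,8,-1.5),L(95,-8,-1.5),L(25,8,9),L(25,-8,9),L(-75,8,9),L(-75,-8,9),L(25,8,-9),L(25,-8,-9)]
im=camera("scene")
crop("scene",335,205,375,265,12,"e3.png",im,pts)
st()
```

```text
t 5.47 tcp [474.5  28.3 115.4] rotvec [123.9 130.6  -0. ] F [-0.5 -0.5 -1.7] w 12.8
```

View pics/e3.png

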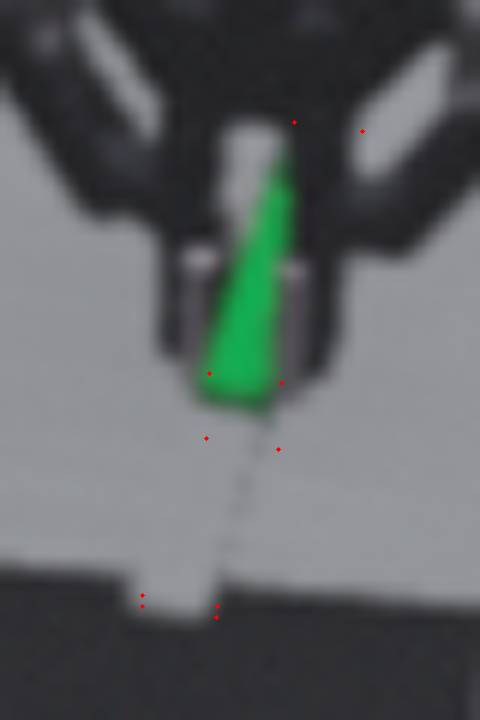

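The predicted tip matches the image to about 1.5 mm. I'll lower in front of the dock, bring the tip over the ledge and feel for it.

Request:
play_rows([
  [[0,0,-25],[0,0,0],5],
  [[0,0,-25],[0,0,0],5],
  [[0,0,-4],[0,0,0],5],
  [[6,1,0],[0,0,0],5],
  [[10,1,0],[0,0,0],5],
  [[9,1,0],[0,0,0],5],
  [[0,0,0],[0,0,0],5],
  [[0,0,0],[0,0,0],5],
])

```text
clock: 6.48
position: [0.4994, 0.0318, 0.0613]
ee_rot: [0.688, 0.726, -0.0, -0.0]
ft_force: [-0.3, -0.6, -0.4]
grip_width: 0.157
```

Request:
play_rows([
  [[0,0,-3],[0,0,0],5],
  [[0,0,-2],[0,0,0],5],
  [[0,0,0],[0,0,0],5],
])

```text
clock: 6.85
position: [0.4993, 0.0316, 0.0561]
ee_rot: [0.688, 0.726, -0.0, -0.0]
ft_force: [0.4, 1.0, -1.4]
grip_width: 0.155
```

Run:
```python
from h import *
st()
im=camera("scene");crop("scene",280,230,400,320,6,"f1.png",im)
crop("top",220,105,360,205,5,"f2.png")
st()
```

```text
t 6.85 tcp [499.3  31.6  56.1] rotvec [-123.8 -130.7    0. ] F [ 0.4  1.  -1.4] w 13.2
t 6.95 tcp [499.5  31.6  56.3] rotvec [-123.8 -130.7    0. ] F [-0.9  0.1 -1.5] w 13.1
```

View pics/f1.png

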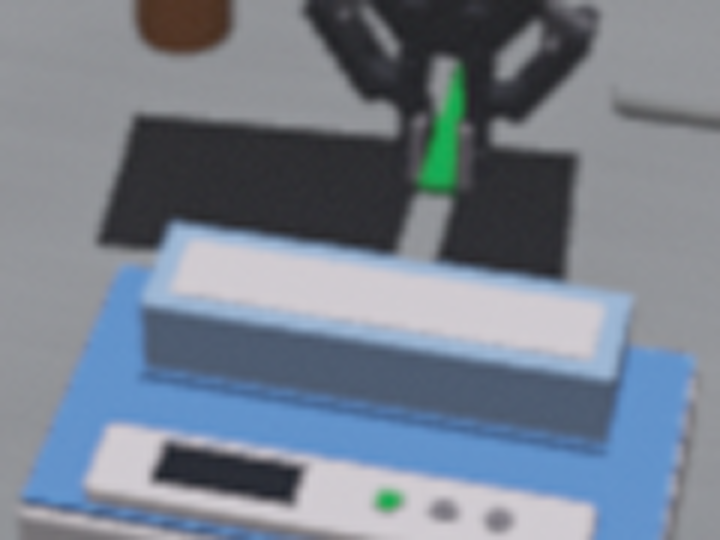

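The blade points at the middle of the cover. I'll feel for the ledge in 1 mm steps.

Request:
play_rows([
  [[0,0,-1],[0,0,0],5],
  [[0,0,-1],[0,0,0],5],
  [[0,0,-1],[0,0,0],5],
  [[0,0,-0.5],[0,0,0],5],
  [[0,0,0],[0,0,0],5],
])

```text
clock: 7.58
position: [0.4995, 0.0317, 0.0528]
ee_rot: [0.688, 0.726, -0.0, -0.0]
ft_force: [0.2, -0.8, -1.0]
grip_width: 0.155
```

Request:
play_rows([
  [[0,0,-0.7],[0,0,0],5],
  [[0,0,0],[0,0,0],5],
])

```text
clock: 7.82
position: [0.4995, 0.0317, 0.0521]
ee_rot: [0.688, 0.726, 0.0, -0.0]
ft_force: [0.8, 1.3, -1.7]
grip_width: 0.158
```

Request:
play_rows([
  [[0,0,-0.7],[0,0,0],5],
  [[0,0,0],[0,0,0],5],
])

```text
clock: 8.07
position: [0.4995, 0.0317, 0.0514]
ee_rot: [0.688, 0.726, 0.0, -0.0]
ft_force: [-0.3, 0.4, -0.8]
grip_width: 0.152
```

Request:
play_rows([
  [[0,0,-0.7],[0,0,0],5],
  [[0,0,0],[0,0,0],5],
])

```text
clock: 8.32
position: [0.4995, 0.0317, 0.0508]
ee_rot: [0.688, 0.726, 0.0, -0.0]
ft_force: [-0.6, -0.2, 0.7]
grip_width: 0.159
```

Request:
play_rows([
  [[0,0,-0.7],[0,0,0],5],
  [[0,0,0],[0,0,0],5],
])

```text
clock: 8.57
position: [0.4996, 0.0318, 0.0501]
ee_rot: [0.688, 0.726, 0.0, 0.0]
ft_force: [-0.8, -0.2, 2.8]
grip_width: 0.155
```

Request:
play_rows([
  [[0,0,-0.7],[0,0,0],5],
  [[0,0,0],[0,0,0],5],
])

```text
clock: 8.82
position: [0.4996, 0.0317, 0.0495]
ee_rot: [0.688, 0.726, 0.0, 0.0]
ft_force: [-3.1, -0.5, 4.7]
grip_width: 0.156
```

The blade touches the ledge at TCP z ≈ 50.9, as predicted. I'll lift slightly and slide into the notch.

Request:
play_rows([
  [[0,0,1.6],[0,0,0],5],
  [[4,0.2,0],[0,0,0],5],
  [[3,0.2,0],[0,0,0],5],
  [[3,0.2,0],[0,0,0],5],
  [[0,0,0],[0,0,0],5],
])

```text
clock: 9.45
position: [0.5099, 0.0323, 0.0509]
ee_rot: [0.688, 0.726, 0.0, 0.0]
ft_force: [0.5, -0.6, -0.3]
grip_width: 0.151
```

Request:
play_rows([
  [[3,0.2,0],[0,0,0],5],
  [[2,0.1,0],[0,0,0],5],
  [[2,0.1,0],[0,0,0],5],
  [[0,0,0],[0,0,0],5],
  [[0,0,0],[0,0,0],5],
])

```text
clock: 10.07
position: [0.5167, 0.0327, 0.051]
ee_rot: [0.688, 0.726, 0.0, 0.0]
ft_force: [0.6, 0.8, 0.1]
grip_width: 0.157
```

Run:
```python
from h import *
st()
im=camera("scene");crop("scene",280,230,400,320,6,"f3.png",im)
st()
```

```text
t 10.07 tcp [516.7  32.7  51. ] rotvec [123.8 130.7   0. ] F [0.6 0.8 0.1] w 13.4
t 10.12 tcp [516.7  32.7  51. ] rotvec [123.8 130.7   0. ] F [ 0.4  0.5 -1.1] w 13.5
```

View pics/f3.png

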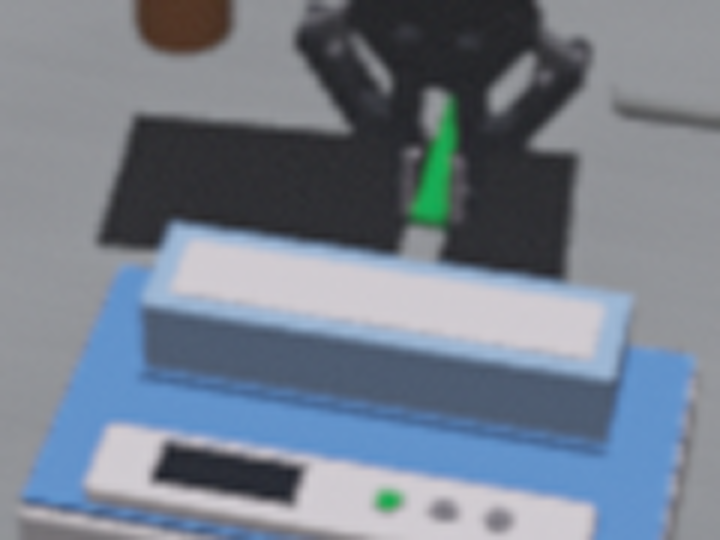

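There was no contact on the way in and the tip is about 9 mm inside. Now I'll prise with a firm grip and a slow lift, adding a little tip-up pitch.

Request:
play_rows([
  [[0,0,0],[0,0,0],2],
  [[0,0,1],[0,0,0],2],
  [[0,0,1],[0,0,0],2],
  [[0,0,1],[0,0,0],2],
  [[0,0,1],[0,0,0],2],
  [[0,0,0],[0,0,0],2],
], force=120)

```text
clock: 10.88
position: [0.5166, 0.0327, 0.055]
ee_rot: [0.688, 0.726, 0.0, 0.0]
ft_force: [-0.4, 0.1, -0.7]
grip_width: 0.153
```

Request:
play_rows([
  [[0,0,1],[0,0,0],2],
  [[0,0,1],[0,0,0],2],
  [[0,0,0],[0,0,0],2],
])

```text
clock: 11.25
position: [0.5163, 0.0326, 0.0568]
ee_rot: [0.688, 0.726, -0.0, -0.0]
ft_force: [0.1, 0.2, -2.5]
grip_width: 0.146
```

Request:
play_rows([
  [[0,0,1],[0,0,0],2],
  [[0,0,1],[0,0,0],2],
  [[0,0,0],[0,0,0],2],
])

```text
clock: 11.62
position: [0.5161, 0.0326, 0.0587]
ee_rot: [0.688, 0.726, -0.0, -0.0]
ft_force: [0.5, -0.4, -6.8]
grip_width: 0.15
```

Request:
play_rows([
  [[0,0,1],[0,0,0],2],
  [[0,0,1],[0,0,0],2],
  [[0,0,0],[0,0,0],2],
])

```text
clock: 12.0
position: [0.5168, 0.0327, 0.0613]
ee_rot: [0.688, 0.726, 0.0, 0.0]
ft_force: [-0.2, -0.1, -3.1]
grip_width: 0.143
```

Run:
```python
from h import *
im=camera("scene");crop("scene",280,230,400,320,6,"f4.png",im)
st()
```

```text
t 12.05 tcp [517.   32.8  61.4] rotvec [1.237e+02 1.307e+02 1.000e-01] F [-1.  -0.2 -2.5] w 12.7
```

View pics/f4.png

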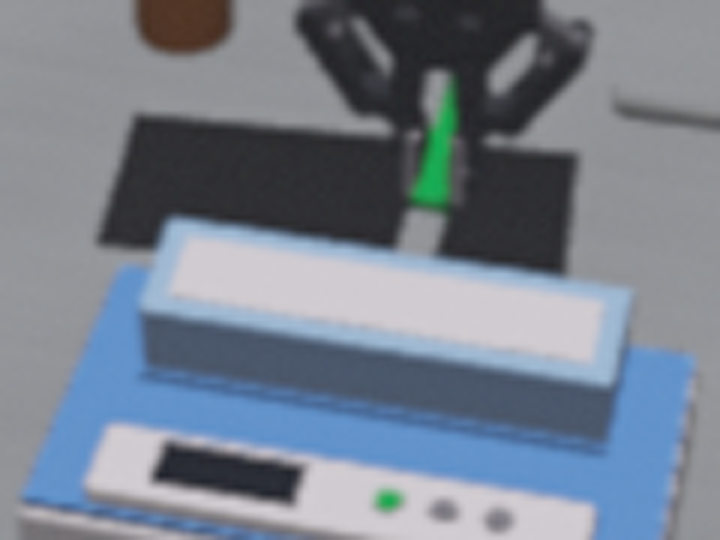

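Request:
play_rows([
  [[0,0,1],[0,0,0],2],
  [[0,0,1],[0,0,0],2],
  [[0,0,0],[0,0,0],2],
])

```text
clock: 12.42
position: [0.5168, 0.0327, 0.0631]
ee_rot: [0.688, 0.726, 0.0, 0.0]
ft_force: [0.9, 0.2, -2.2]
grip_width: 0.147
```

Run:
```python
from h import *
im=camera("scene");crop("scene",280,230,400,320,6,"f5.png",im)
st()
```

```text
t 12.47 tcp [516.7  32.7  63.1] rotvec [123.8 130.7   0. ] F [ 0.7 -0.4 -3. ] w 12.5
```

View pics/f5.png

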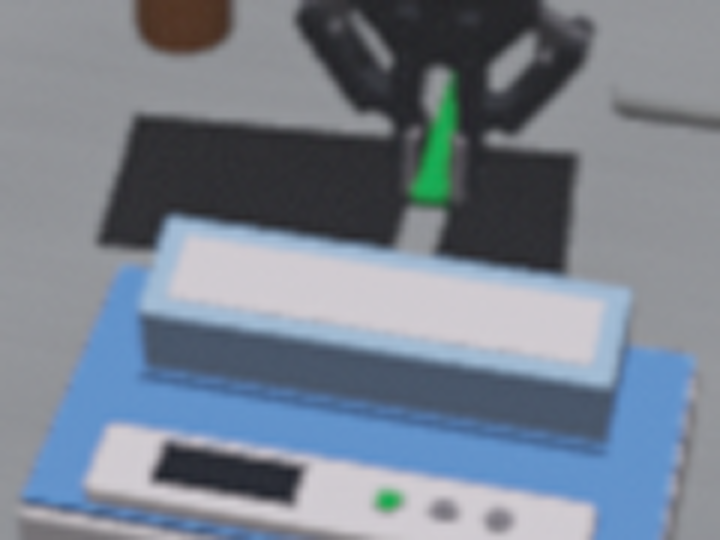

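The force fell from about 7 N to 2–3 N as the cover snapped free. I'll go a bit further, lower slightly, then withdraw.

Request:
play_rows([
  [[0,0,1],[0,0,0],2],
  [[0,0,1],[0,0,0],2],
  [[0,0,0],[0,0,0],2],
  [[0,0,-3],[0,0,0],2],
  [[0,0,-3],[0,0,0],2],
  [[0,0,0],[0,0,0],2],
])

```text
clock: 13.22
position: [0.5164, 0.0327, 0.0588]
ee_rot: [0.688, 0.726, -0.0, -0.0]
ft_force: [0.2, 0.4, -0.4]
grip_width: 0.145
```

Request:
play_rows([
  [[-5,-0.3,0],[0,0,0],2],
  [[-5,-0.3,0],[0,0,0],2],
  [[-10,-0.5,0],[0,0,0],2],
  [[-10,-0.5,0],[0,0,0],2],
  [[-10,-0.5,0],[0,0,0],2],
  [[0,0,0],[0,0,0],2],
])

```text
clock: 13.98
position: [0.4758, 0.0303, 0.059]
ee_rot: [0.688, 0.726, -0.0, 0.0]
ft_force: [0.4, 0.2, -1.5]
grip_width: 0.147
```

Run:
```python
from h import *
im=camera("scene");crop("scene",280,230,400,320,6,"f6.png",im)
crop("top",220,105,360,205,5,"f7.png")
st()
```

```text
t 14.07 tcp [476.7  30.4  59.1] rotvec [123.8 130.7   0. ] F [ 0.7  0.  -1.8] w 12.4
```

View pics/f6.png

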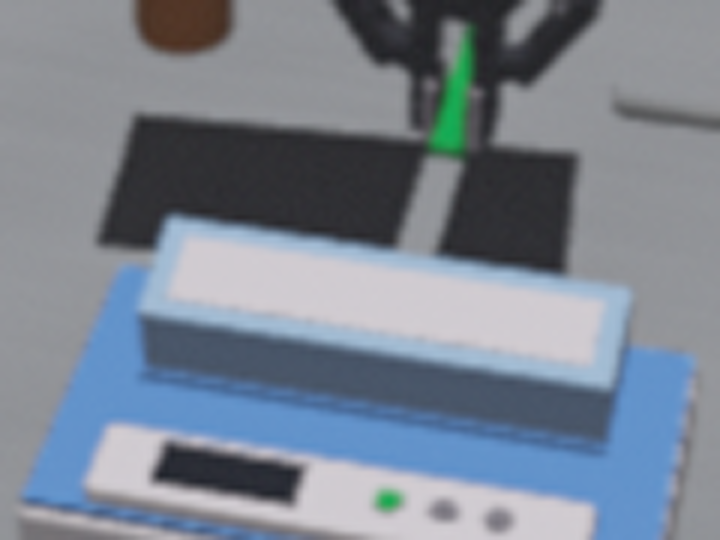

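View pics/f7.png

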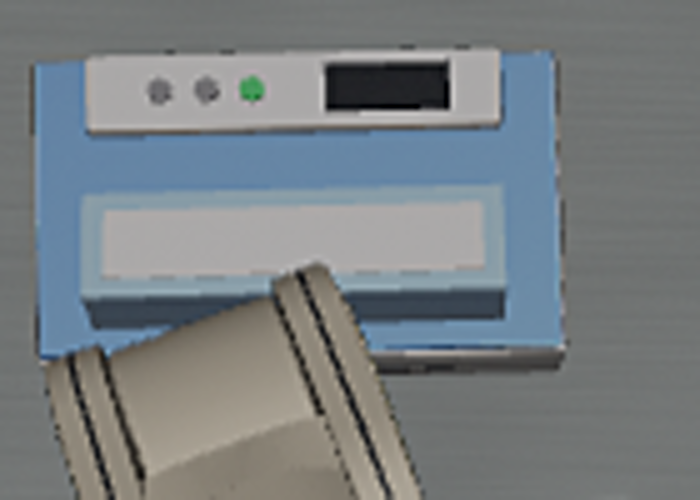

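The cover stays ajar: its top front edge now sits at about y=293 in the crop, leaning back. I'll return the blade to the mat.

Request:
play_rows([
  [[-1,0,30],[0,0,0],2],
  [[-1,0,30],[0,0,0],2],
  [[0,-7,0],[0,0,-9.4],2],
  [[0,-7,0],[0,0,-9.4],2],
  [[0,-7,0],[0,0,-9.4],2],
  [[0,-7,0],[0,0,-9.4],2],
  [[0,-7,0],[0,0,-9.4],2],
  [[0,-7,0],[0,0,-9.4],2],
  [[0,-7,0],[0,0,-9.4],2],
  [[0,-8,0],[0,0,-9.4],2],
  [[0,-8,0],[0,0,-9.1],2],
  [[0,0,0],[0,0,0],2],
])

```text
clock: 15.58
position: [0.4748, -0.0348, 0.1189]
ee_rot: [0.997, 0.077, 0.0, -0.0]
ft_force: [0.1, -0.2, -1.1]
grip_width: 0.147
```

Request:
play_rows([
  [[0,0,-50],[0,0,0],2],
  [[0,0,-45],[0,0,0],2],
  [[0,0,-10],[0,0,0],2],
  [[0,0,-4],[0,0,0],2],
  [[0,0,0],[0,0,0],2],
  [[0,0,0],[0,0,0],2],
])

```text
clock: 16.32
position: [0.4755, -0.0346, 0.0112]
ee_rot: [0.997, 0.077, 0.001, 0.0]
ft_force: [0.6, -0.3, -0.7]
grip_width: 0.147
```

Run:
```python
from h import *
st()
crop("scene",280,210,400,300,6,"g1.png")
```

```text
t 16.32 tcp [475.5 -34.6  11.2] rotvec [179.4  13.9   0.2] F [ 0.6 -0.3 -0.7] w 12.5
```

View pics/g1.png

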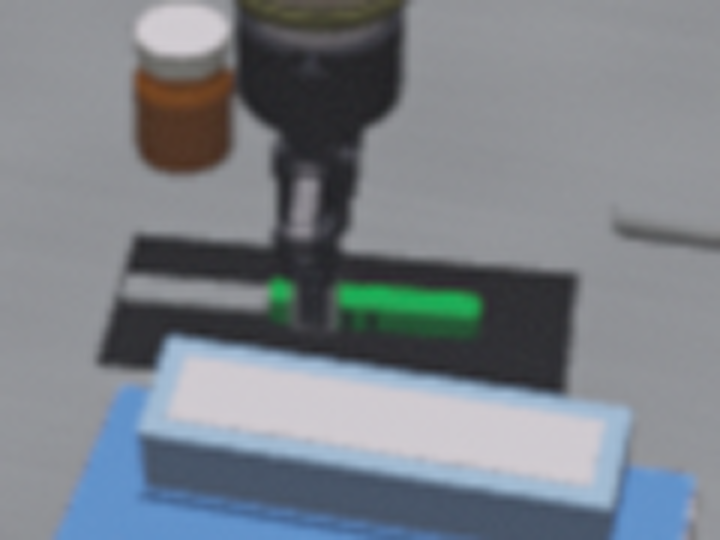

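Request:
play_rows([
  [[0,0,-2],[0,0,0],2],
  [[0,0,-1.5],[0,0,0],2],
  [[0,0,0],[0,0,0],2],
  [[0,0,0],[0,0,0],20],
  [[0,0,0],[0,0,0],40],
  [[0,0,0],[0,0,0],40],
  [[0,0,0],[0,0,0],40],
])

```text
clock: 17.25
position: [0.4745, -0.0344, 0.0064]
ee_rot: [0.997, 0.077, -0.0, -0.0]
ft_force: [0.4, -0.3, 0.5]
grip_width: 0.468
```

Request:
play_rows([
  [[0,0,30],[0,0,0],40],
  [[0,0,50],[0,0,0],60],
  [[0,0,60],[0,0,0],85],
  [[0,-60,40],[0,0,0],85],
  [[0,-60,0],[0,0,0],85],
  [[0,-60,0],[0,0,0],85],
  [[0,0,0],[0,0,0],85],
], force=30)

```text
clock: 18.12
position: [0.4732, -0.2116, 0.1807]
ee_rot: [0.997, 0.073, -0.0, 0.0]
ft_force: [0.3, 0.5, -0.1]
grip_width: 0.995
```

Run:
```python
from h import *
st()
im=camera("top");cv2.imwrite("pics/t2.png",im)
crop("top",220,105,360,260,5,"h1.png",im)
crop("scene",270,210,400,340,4.6,"h2.png")
```

```text
t 18.12 tcp [ 473.2 -211.6  180.7] rotvec [ 1.795e+02  1.320e+01 -1.000e-01] F [ 0.3  0.5 -0.1] w 84.6
```

View pics/h1.png

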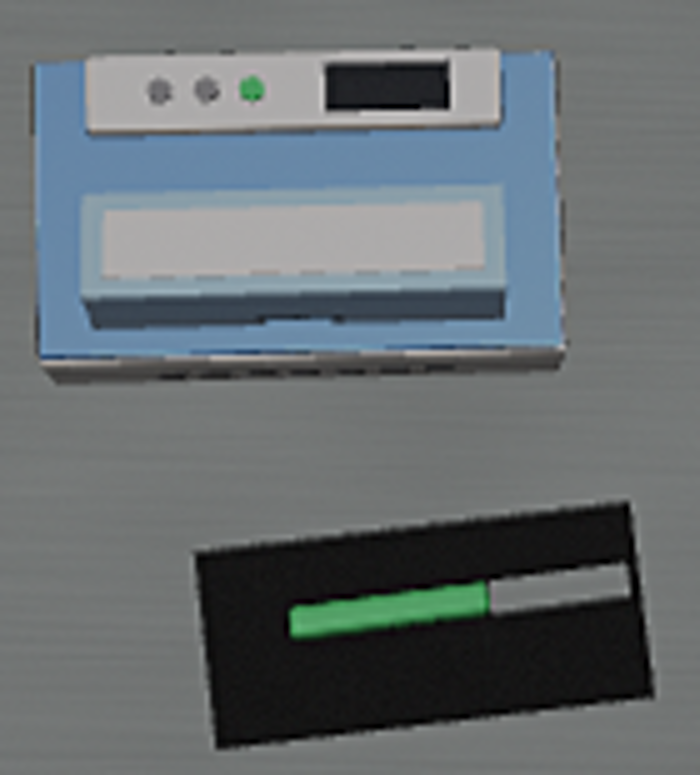

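View pics/h2.png

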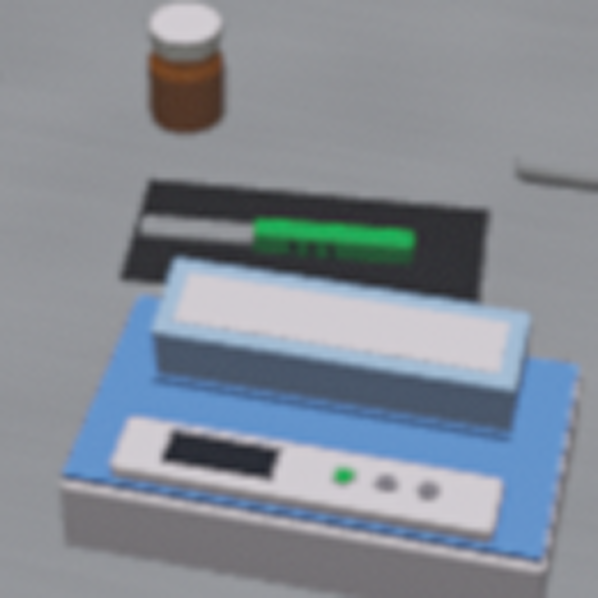

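The blade is back on the mat. The cover is ajar with the notch visible at (300,318). Next I'll hover over the cover with the tool tilted 8° to match.

Request:
play_rows([
  [[28,41.5,0],[0,0,-0.9],85],
  [[28,41.5,0],[0,0,-0.9],85],
  [[28,41.5,0],[0,0,-0.9],85],
  [[28,41.5,-5],[0,0,-0.9],85],
  [[27,41.5,-5],[0,0,-0.9],85],
  [[27,41.5,-5],[-0.2,4,-0.9],85],
  [[0,0,0],[-0.2,4,0],85],
  [[0,0,0],[0,0,0],85],
  [[0,0,0],[0,0,0],85],
])

```text
clock: 19.35
position: [0.6403, 0.0428, 0.1663]
ee_rot: [0.997, 0.03, -0.069, 0.001]
ft_force: [0.0, 0.1, 0.3]
grip_width: 0.995
```

Run:
```python
from h import *
from meas import fit
st()
o=readout.get_obs(); print(np.round(R.from_quat(o["ee_rot"]).as_matrix(),3))
C=lambda x0,y0,s,l:[(x0+a/s-.5,y0+b/s-.5) for a,b in l]
y=np.radians(3.03)
im=cv2.imread("pics/t2.png")
D=lambda x,yy,z:(np.array([628.3+x*np.cos(y)-yy*np.sin(y),37.2+x*np.sin(y)+yy*np.cos(y),z])/1000)
c,s=np.cos(.14),np.sin(.14)
pt=lambda lx,ly,lz:D(26+(lx-26)*c+lz*s,ly,55-(lx-26)*s+lz*c)
crop("top",220,105,360,205,5,"i1.png",im,[pt(a,b,38) for a in(-26,26) for b in(-98,98)]+[pt(-26,b,0) for b in(-98,98)])
crop("scene",270,150,400,280,4.6,"i2.png")
```

```text
t 19.35 tcp [640.3  42.8 166.3] rotvec [179.4   5.4 -12.4] F [0.  0.1 0.3] w 84.6
[[ 0.989  0.06  -0.138]
 [ 0.06  -0.998 -0.006]
 [-0.138 -0.002 -0.99 ]]
```

View pics/i1.png

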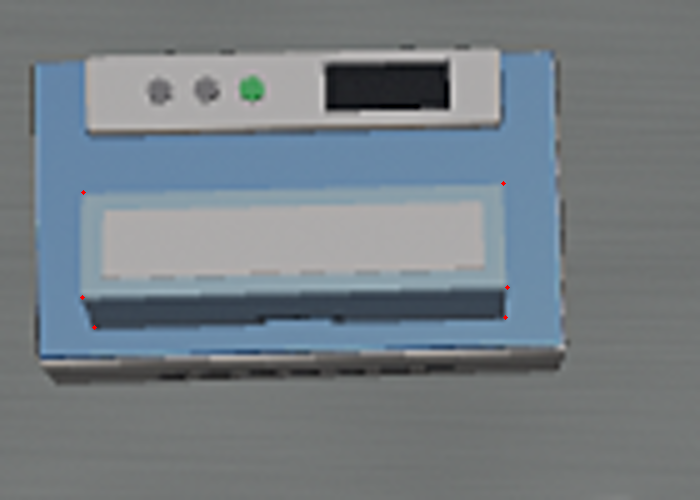

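View pics/i2.png

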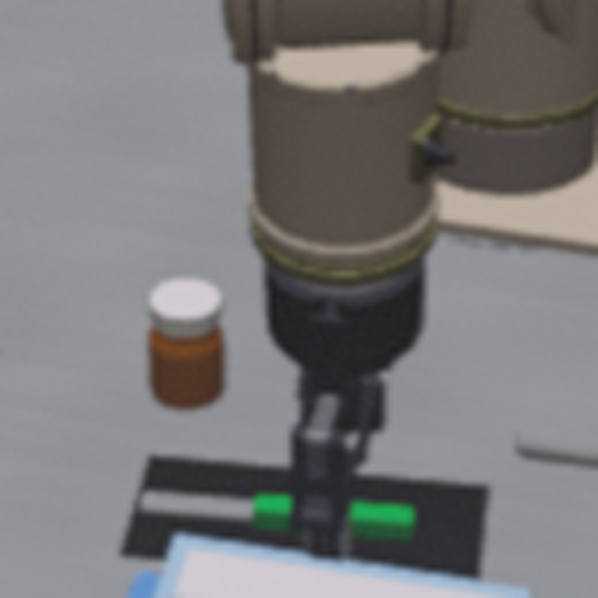

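The ajar model fits the image to about 1 px. I'll descend along the cover's axis and grip.

Request:
play_rows([
  [[3.4,-5.3,0],[0,0,0],85],
  [[-4,0,-28.5],[0,0,0],85],
  [[-4,0,-28.5],[0,0,0],85],
  [[-3,0,-21],[0,0,0],85],
  [[-1.9,0,-13.5],[0,0,0],85],
  [[0,0,0],[0,0,0],85],
  [[0,0,0],[0,0,0],85],
])

```text
clock: 20.27
position: [0.6317, 0.0372, 0.0757]
ee_rot: [0.997, 0.03, -0.069, 0.001]
ft_force: [-0.1, -0.1, -0.6]
grip_width: 0.994
```

Request:
play_rows([
  [[0,0,0],[0,0,0],65],
  [[0,0,0],[0,0,0],55],
  [[0,0,0],[0,0,0],45],
  [[0,0,0],[0,0,0],42],
  [[0,0,0],[0,0,0],42],
  [[0,0,0],[0,0,0],42],
  [[0,0,0],[0,0,0],42],
])

```text
clock: 21.15
position: [0.6298, 0.0373, 0.0755]
ee_rot: [0.997, 0.03, -0.071, 0.001]
ft_force: [-8.3, 0.0, 9.8]
grip_width: 0.597
```

Run:
```python
from h import *
st()
crop("scene",270,180,400,340,4.6,"j1.png")
```

```text
t 21.15 tcp [629.8  37.3  75.5] rotvec [179.3   5.4 -12.8] F [-8.3  0.   9.8] w 50.7
```

View pics/j1.png

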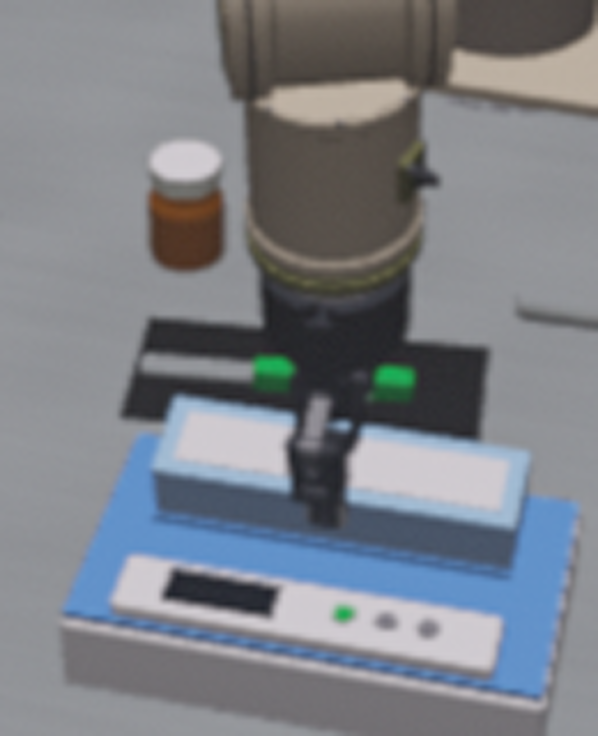

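The cover is gripped at an opening of about 51 mm. Lifting straight up.

Request:
play_rows([
  [[0,0,4],[0,0,0],40],
  [[0,0,6],[0,0,0],40],
  [[0,0,10],[0,0,0],40],
  [[0,0,20],[0,0,0],40],
  [[0,0,30],[0,0,0],40],
  [[0,0,40],[0,0,0],40],
  [[0,0,40],[0.2,-4,0],40],
  [[0,0,0],[0.2,-4,0],40],
  [[0,0,0],[0,0,0],40],
], force=40)

```text
clock: 22.32
position: [0.6307, 0.0373, 0.2268]
ee_rot: [1.0, 0.03, 0.001, 0.0]
ft_force: [0.1, -0.1, -1.8]
grip_width: 0.597
```

Run:
```python
from h import *
st()
im=camera("scene");cv2.imwrite("pics/s3.png",im);crop("scene",250,150,400,340,4,"k1.png",im)
```

```text
t 22.32 tcp [630.7  37.3 226.8] rotvec [179.9   5.4   0.2] F [ 0.1 -0.1 -1.8] w 50.7
```

View pics/k1.png

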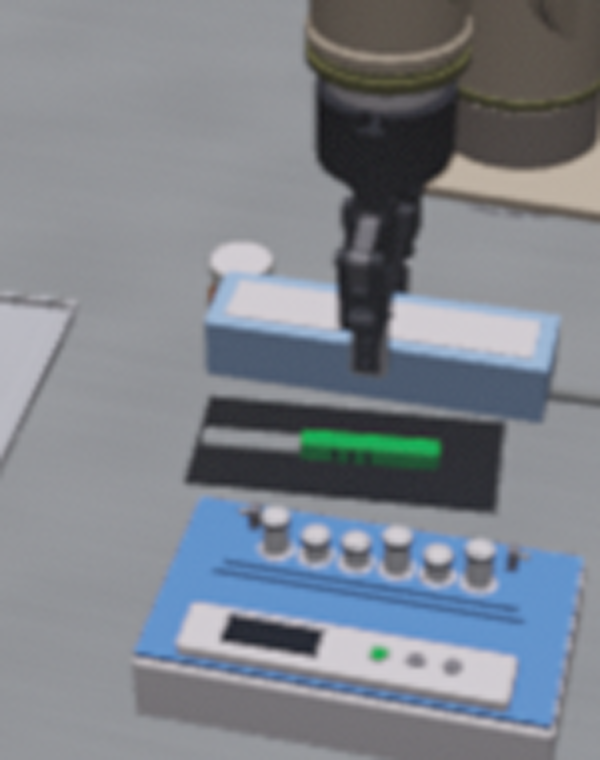

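The lift uncovered all six standards. From left to right (−y to +y) in the crop they are long (275,530), short (316,543), short (356,550), long (397,550), short (437,563) and long (480,563). I'll carry the cover to the tray.

Request:
play_rows([
  [[-15.8,-39.4,0],[0,0,-9.7],40],
  [[-15.8,-39.4,0],[0,0,-9.7],40],
  [[-15.8,-39.4,0],[0,0,-9.7],40],
  [[-15.8,-39.4,0],[0,0,-9.7],40],
  [[-15.8,-39.4,0],[0,0,-9.7],40],
  [[-15.8,-39.4,0],[0,0,-9.7],40],
  [[-15.8,-39.4,0],[0,0,-9.7],40],
  [[-15.8,-39.4,0],[0,0,-9.7],40],
  [[-15.8,-39.4,0],[0,0,-9.8],40],
  [[0,0,-40],[0,0,0],40],
  [[0,0,-50],[0,0,0],40],
  [[0,0,0],[0,0,0],40],
])

```text
clock: 23.88
position: [0.4866, -0.316, 0.1308]
ee_rot: [0.743, -0.669, -0.004, 0.001]
ft_force: [-0.1, -0.2, 0.1]
grip_width: 0.602
```

Run:
```python
from h import *
st()
crop("scene",160,150,310,300,4,"l1.png")
im=camera("top");crop("top",220,105,360,205,5.5,"l2.png",im);cv2.imwrite("pics/t4.png",im)
```

```text
t 23.88 tcp [ 486.6 -316.   130.8] rotvec [ 133.8 -120.4   -0.8] F [-0.1 -0.2  0.1] w 51.1
```

View pics/l1.png

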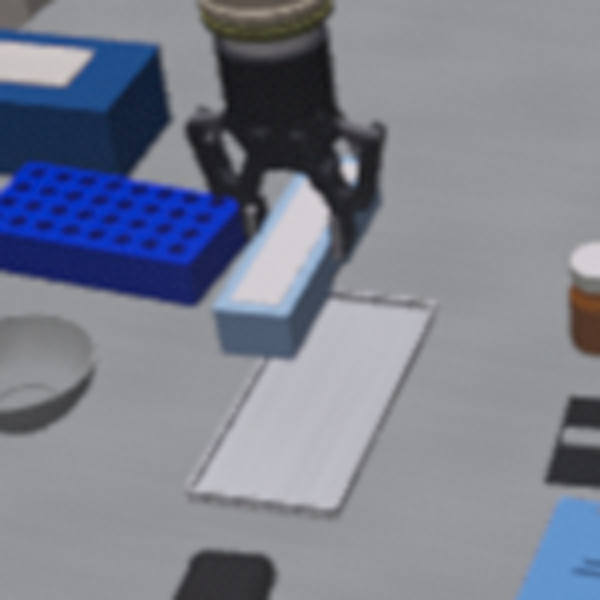

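View pics/l2.png

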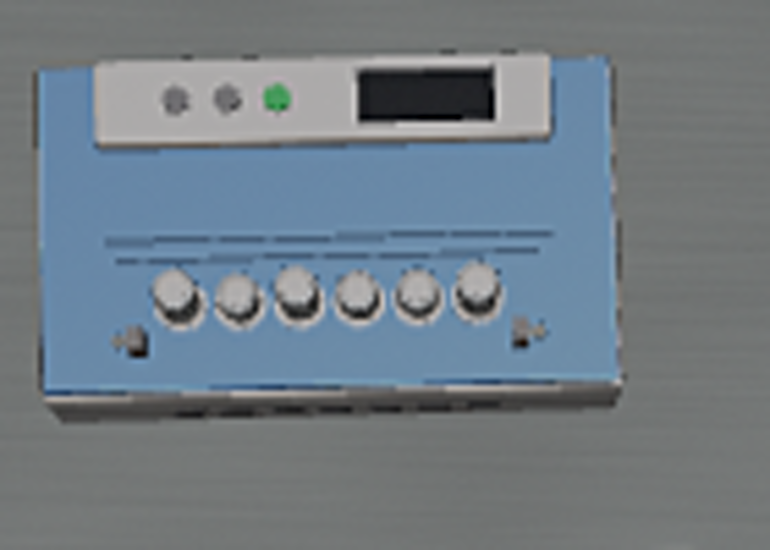

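The cover hangs level over the tray. Lowering it.

Request:
play_rows([
  [[0,0,-50],[0,0,0],40],
  [[0,0,-40],[0,0,0],40],
  [[0,0,-15],[0,0,0],40],
  [[0,0,-6],[0,0,0],40],
  [[0,0,0],[0,0,0],40],
  [[0,0,0],[0,0,0],40],
])

```text
clock: 24.72
position: [0.4897, -0.3179, 0.0252]
ee_rot: [0.743, -0.669, 0.001, -0.0]
ft_force: [-0.3, -0.6, -0.5]
grip_width: 0.602
```

Run:
```python
from h import *
st()
crop("scene",160,150,310,300,4,"m1.png")
```

```text
t 24.73 tcp [ 489.7 -317.9   25.2] rotvec [-133.8  120.4   -0.2] F [-0.3 -0.6 -0.5] w 51.2
```

View pics/m1.png

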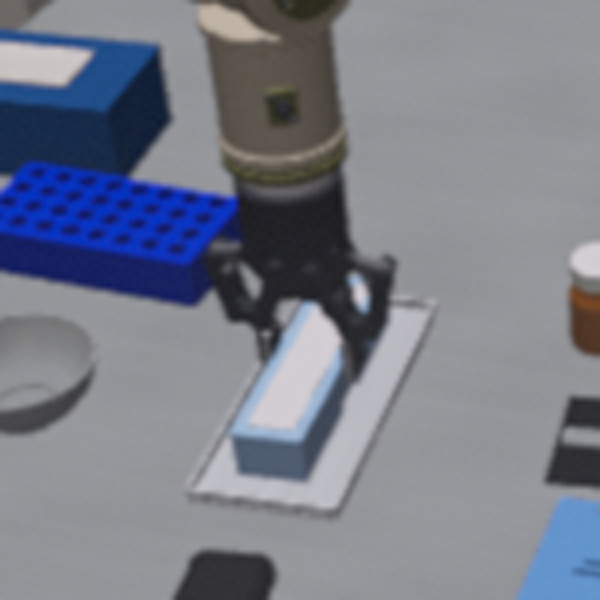

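Request:
play_rows([
  [[0,0,-2],[0,0,0],40],
  [[0,0,-1.5],[0,0,0],40],
  [[0,0,0],[0,0,0],40],
])

```text
clock: 25.15
position: [0.4888, -0.3174, 0.0202]
ee_rot: [0.743, -0.669, 0.0, -0.0]
ft_force: [-0.2, -0.3, 0.6]
grip_width: 0.602
```

Request:
play_rows([
  [[0,0,-1.5],[0,0,0],40],
  [[0,0,0],[0,0,0],40],
])

```text
clock: 25.4
position: [0.4888, -0.3174, 0.02]
ee_rot: [0.743, -0.669, 0.0, 0.0]
ft_force: [-6.4, 4.8, 16.5]
grip_width: 0.601
```

Request:
play_rows([
  [[0,0,1.2],[0,0,0],40],
  [[0,0,0],[0,0,0],54],
  [[0,0,0],[0,0,0],60],
  [[0,0,0],[0,0,0],64],
  [[0,0,0],[0,0,0],64],
  [[0,0,0],[0,0,0],64],
  [[0,0,10],[0,0,0],64],
  [[0,0,40],[0,0,0],64],
  [[0,0,60],[0,0,0],50],
  [[0,0,60],[0,0,0],40],
])

```text
clock: 26.65
position: [0.4886, -0.3171, 0.1924]
ee_rot: [0.743, -0.669, 0.0, -0.0]
ft_force: [1.2, -0.5, -0.0]
grip_width: 0.464
```

Run:
```python
from h import *
st()
crop("scene",160,150,310,300,4,"n1.png")
from meas import *
y=np.radians(3.03)
D=lambda x,yy,z:(np.array([628.3+x*np.cos(y)-yy*np.sin(y),37.2+x*np.sin(y)+yy*np.cos(y),z]))
for i,yy in enumerate([65,39,13,-13,-39,-65]):
    zz=[83,73,83,73,73,83][i]; print(yy,D(0,yy,zz).round(1), "top px pred in crop l2",((proj("top",D(0,yy,zz)/1000)-[220,105]+.5)*5.5).round(0))
```

```text
t 26.65 tcp [ 488.6 -317.1  192.4] rotvec [-1.338e+02  1.204e+02 -1.000e-01] F [ 1.2 -0.5 -0. ] w 39.5
65 [624.9 102.1  83. ] top px pred in crop l2 [174. 288.]
39 [626.2  76.1  73. ] top px pred in crop l2 [237. 293.]
13 [627.6  50.2  83. ] top px pred in crop l2 [296. 285.]
-13 [629.   24.2  73. ] top px pred in crop l2 [358. 290.]
-39 [630.4  -1.7  73. ] top px pred in crop l2 [419. 289.]
-65 [631.7 -27.7  83. ] top px pred in crop l2 [479. 281.]
```

View pics/n1.png

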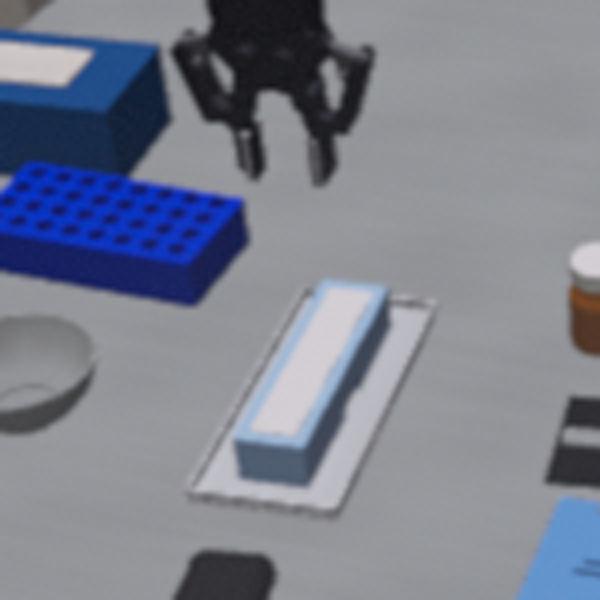

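The cover lies upright in the tray. The predicted spot positions match the standards seen. Next I'll move above the +y-most standard, a long one, with the jaws along dock x.

Request:
play_rows([
  [[15,46.6,0],[0,0,9.7],36],
  [[15,46.6,0],[0,0,9.7],36],
  [[15,46.6,0],[0,0,9.7],36],
  [[15,46.6,-10],[0,0,9.7],36],
  [[15,46.6,-10],[0,0,9.7],36],
  [[15,46.6,-10],[0,0,9.7],36],
  [[15,46.6,-10],[0,0,9.7],36],
  [[15,46.6,-10],[0,0,9.7],36],
  [[16,46.6,-10],[0,0,9.7],36],
  [[0,0,0],[0,0,0],36],
  [[0,0,0],[0,0,0],36],
], force=30)

```text
clock: 28.08
position: [0.6249, 0.1014, 0.13]
ee_rot: [1.0, 0.028, 0.0, -0.0]
ft_force: [0.2, 0.6, -0.2]
grip_width: 0.42
```

Run:
```python
from h import *
st()
crop("scene",250,180,400,340,4,"o1.png")
crop("top",370,150,470,285,4.4,"o2.png")
```

```text
t 28.07 tcp [624.9 101.4 130. ] rotvec [-179.9   -5.1   -0. ] F [ 0.2  0.6 -0.2] w 35.7
```

View pics/o1.png

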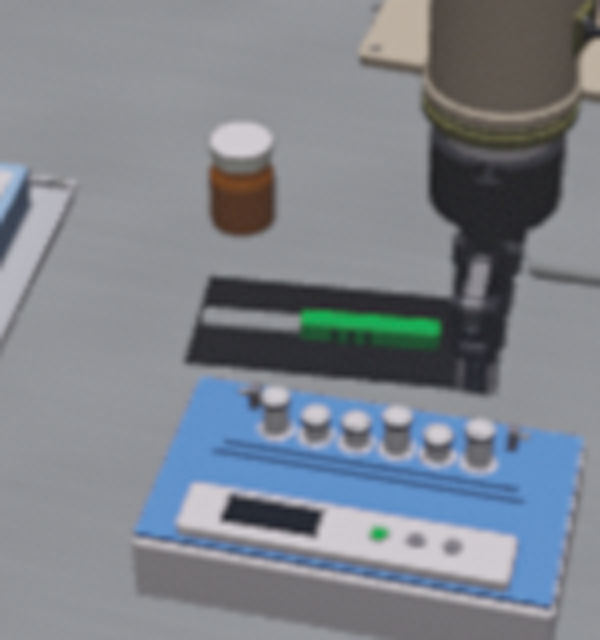

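View pics/o2.png

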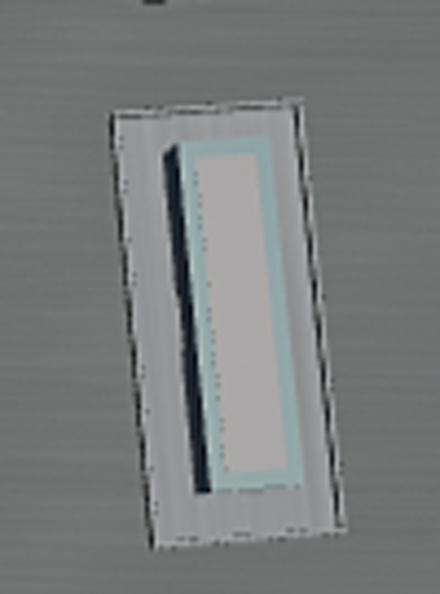

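The cover is centred in the tray and all six standards are still on their spots. Picking the first long one.

Request:
play_rows([
  [[0,0.6,-40],[0,0,0],36],
  [[0,0,-18],[0,0,0],36],
  [[0,0,-6],[0,0,0],36],
  [[0,0,0],[0,0,0],36],
  [[0,0,0],[0,0,0],24],
  [[0,0,0],[0,0,0],14],
  [[0,0,0],[0,0,0],10],
  [[0,0,0],[0,0,0],10],
  [[0,0,0],[0,0,0],10],
], force=40)

```text
clock: 29.3
position: [0.6255, 0.1028, 0.067]
ee_rot: [1.0, 0.029, 0.001, -0.0]
ft_force: [-1.2, -0.0, 6.5]
grip_width: 0.183
```

Request:
play_rows([
  [[0,0,20],[0,0,0],10],
  [[0,0,45],[0,0,0],10],
  [[0,0,0],[0,0,0],10],
])

```text
clock: 29.68
position: [0.627, 0.1037, 0.1359]
ee_rot: [1.0, 0.029, 0.003, -0.001]
ft_force: [0.8, -0.6, -1.2]
grip_width: 0.189
```

Run:
```python
from h import *
st()
crop("scene",250,180,400,340,4,"p1.png")
```

```text
t 29.68 tcp [627.  103.7 135.9] rotvec [-179.8   -5.2   -0.6] F [ 0.8 -0.6 -1.2] w 16.1
```

View pics/p1.png

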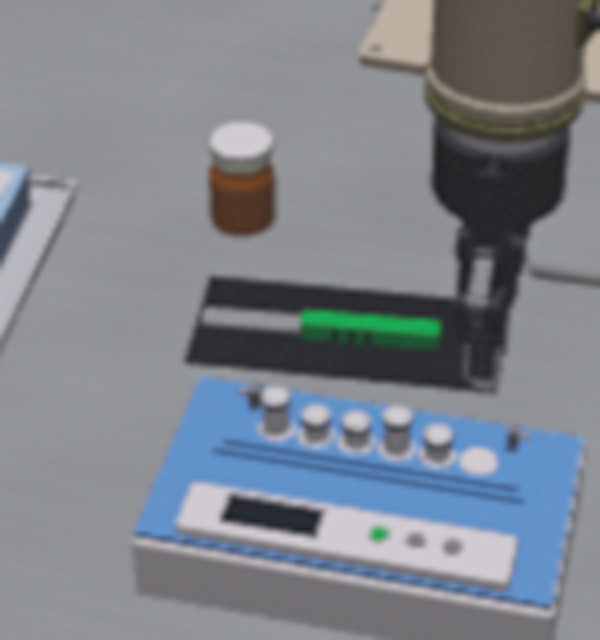

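The first standard is held. Carrying it to the long trough.

Request:
play_rows([
  [[-24.3,41.3,0],[0,0,0],10],
  [[-24.3,41.3,0],[0,0,0],10],
  [[-24.3,41.3,0],[0,0,0],10],
  [[-24.4,41.4,0],[0,0,0],10],
  [[0,0,-40],[0,0,0],10],
  [[0,0,-40],[0,0,0],10],
  [[0,0,-10],[0,0,0],10],
  [[0,0,0],[0,0,0],10],
  [[0,0,0],[0,0,0],10],
])

```text
clock: 30.85
position: [0.5284, 0.2685, 0.0424]
ee_rot: [1.0, 0.029, 0.001, -0.001]
ft_force: [0.2, 0.7, -0.4]
grip_width: 0.188
```

Run:
```python
from h import *
st()
im=camera("scene");crop("scene",400,240,510,330,7,"q1.png",im)
```

```text
t 30.85 tcp [528.4 268.5  42.4] rotvec [-179.8   -5.2   -0.2] F [ 0.2  0.7 -0.4] w 16.0
```

View pics/q1.png

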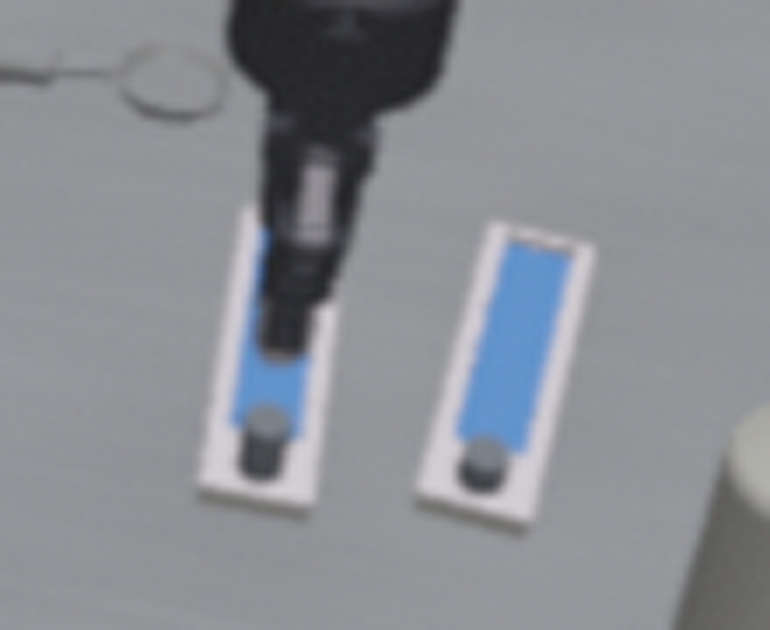

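The held standard is over the taller-post trough, whose post is at (262,440). The other post, at (483,465), is shorter. Lowering and releasing.

Request:
play_rows([
  [[0,0,-14],[0,0,0],10],
  [[0,0,-8],[0,0,0],10],
  [[0,0,-2],[0,0,0],10],
  [[0,0,0],[0,0,0],10],
  [[0,0,0],[0,0,0],20],
  [[0,0,0],[0,0,0],27],
  [[0,0,0],[0,0,0],27],
  [[0,0,20],[0,0,0],27],
  [[0,0,45],[0,0,0],27],
  [[0,0,45],[0,0,0],30],
])

```text
clock: 32.15
position: [0.5274, 0.2682, 0.1293]
ee_rot: [1.0, 0.029, 0.0, -0.001]
ft_force: [0.3, 0.2, 0.7]
grip_width: 0.353
```

Run:
```python
from h import *
st()
im=camera("scene");crop("scene",250,200,510,340,3,"q2.png",im)
```

```text
t 32.15 tcp [527.4 268.2 129.3] rotvec [-179.9   -5.3   -0. ] F [0.3 0.2 0.7] w 30.0
```

View pics/q2.png

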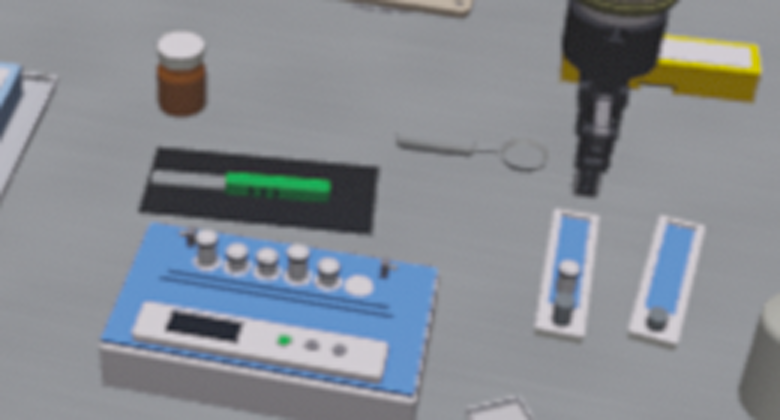

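It stands in the long trough. Next, the short one at spot y=+39.

Request:
play_rows([
  [[24.7,-47.8,0],[0,0,0],36],
  [[24.7,-47.8,0],[0,0,0],36],
  [[24.7,-47.8,0],[0,0,0],36],
  [[24.7,-47.8,0],[0,0,0],36],
  [[0,0,0],[0,0,0],36],
  [[0,0,0],[0,0,0],36],
])

```text
clock: 32.95
position: [0.6262, 0.0775, 0.1276]
ee_rot: [1.0, 0.029, 0.0, -0.001]
ft_force: [-0.1, 0.8, 0.0]
grip_width: 0.418
```

Run:
```python
from h import *
st()
im=camera("scene");crop("scene",250,200,510,340,3,"q3.png",im)
```

```text
t 32.95 tcp [626.2  77.5 127.6] rotvec [-1.798e+02 -5.200e+00 -1.000e-01] F [-0.1  0.8  0. ] w 35.5
```

View pics/q3.png

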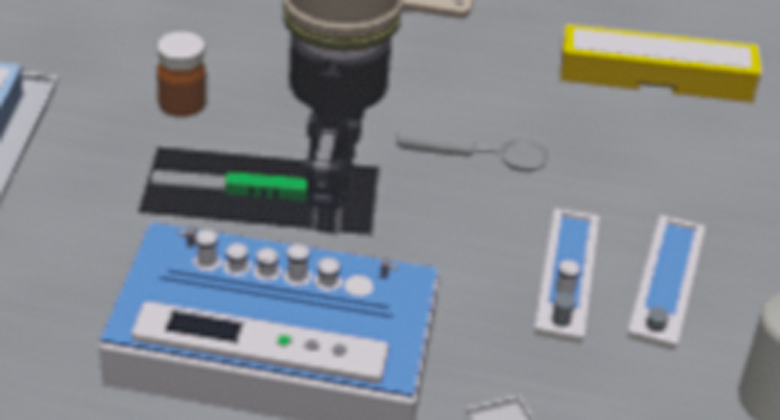

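Request:
play_rows([
  [[0,-1.2,-40],[0,0,0],36],
  [[0,0,-19],[0,0,0],36],
  [[0,0,-6.5],[0,0,0],36],
  [[0,0,0],[0,0,0],36],
  [[0,0,0],[0,0,0],24],
  [[0,0,0],[0,0,0],14],
  [[0,0,0],[0,0,0],10],
  [[0,0,0],[0,0,0],10],
  [[0,0,20],[0,0,0],10],
  [[0,0,45],[0,0,0],10],
  [[0,0,0],[0,0,0],10],
])

```text
clock: 34.38
position: [0.6285, 0.0763, 0.1314]
ee_rot: [1.0, 0.029, 0.004, -0.001]
ft_force: [0.3, 0.3, -0.4]
grip_width: 0.182
```

Request:
play_rows([
  [[-19.1,45.6,0],[0,0,0],10],
  [[-19.1,45.6,0],[0,0,0],10],
  [[-19.1,45.6,0],[0,0,0],10],
  [[-19.2,45.6,0],[0,0,0],10],
  [[-19.2,45.7,0],[0,0,0],10],
  [[-19.2,45.7,0],[0,0,0],10],
  [[0,0,-40],[0,0,0],10],
  [[0,0,-40],[0,0,0],10],
  [[0,0,-8],[0,0,0],10],
  [[0,0,0],[0,0,0],10],
  [[0,0,0],[0,0,0],10],
])

```text
clock: 35.75
position: [0.5123, 0.35, 0.0402]
ee_rot: [1.0, 0.029, 0.001, -0.001]
ft_force: [0.1, -0.4, 0.9]
grip_width: 0.185
```

Run:
```python
from h import *
st()
im=camera("scene");crop("scene",250,200,510,340,3,"q4.png",im)
```

```text
t 35.75 tcp [512.3 350.   40.2] rotvec [-179.8   -5.2   -0.2] F [ 0.1 -0.4  0.9] w 15.8
```

View pics/q4.png

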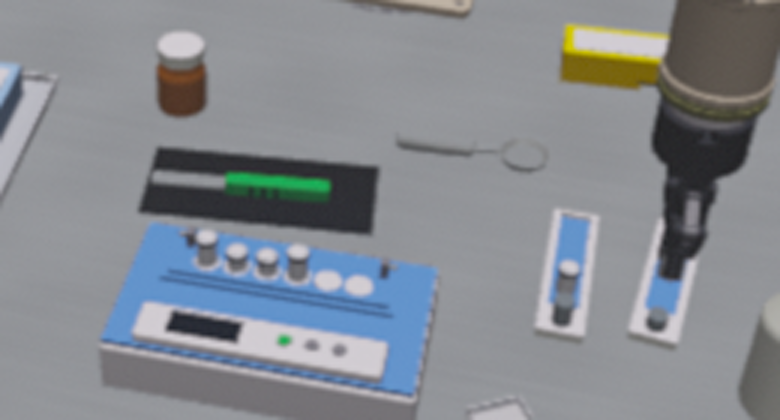

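Request:
play_rows([
  [[0,0,-14],[0,0,0],10],
  [[0,0,-9],[0,0,0],10],
  [[0,0,-1.5],[0,0,0],10],
  [[0,0,0],[0,0,0],10],
  [[0,0,0],[0,0,0],20],
  [[0,0,0],[0,0,0],27],
  [[0,0,0],[0,0,0],27],
  [[0,0,20],[0,0,0],27],
  [[0,0,45],[0,0,0],27],
  [[0,0,47.5],[0,0,0],30],
])

```text
clock: 37.05
position: [0.5112, 0.3495, 0.1288]
ee_rot: [1.0, 0.029, 0.0, -0.0]
ft_force: [1.0, 0.4, -0.0]
grip_width: 0.356
```

Request:
play_rows([
  [[19.3,-50,0],[0,0,0],36],
  [[19.4,-50,0],[0,0,0],36],
  [[19.4,-50,0],[0,0,0],36],
  [[19.4,-50,0],[0,0,0],36],
  [[19.4,-50,0],[0,0,0],36],
  [[19.4,-49.8,0],[0,0,0],36],
  [[0,0,0],[0,0,0],36],
  [[0,0,0],[0,0,0],36],
])

```text
clock: 38.05
position: [0.6277, 0.0503, 0.1274]
ee_rot: [1.0, 0.029, 0.0, -0.001]
ft_force: [-0.0, -0.1, -0.5]
grip_width: 0.424
```

Run:
```python
from h import *
st()
im=camera("scene");crop("scene",250,200,510,340,3,"q5.png",im)
```

```text
t 38.05 tcp [627.7  50.3 127.4] rotvec [-1.798e+02 -5.200e+00 -1.000e-01] F [-0.  -0.1 -0.5] w 36.1
```

View pics/q5.png

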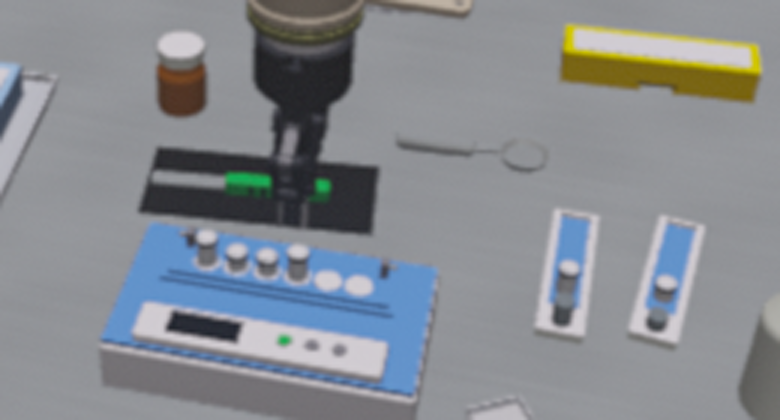

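The short one is in its trough. Now the long one at y=+13.

Request:
play_rows([
  [[0,0,-36],[0,0,0],36],
  [[0,0,-19],[0,0,0],36],
  [[0,0,-6.5],[0,0,0],36],
  [[0,0,0],[0,0,0],36],
  [[0,0,0],[0,0,0],24],
  [[0,0,0],[0,0,0],14],
  [[0,0,0],[0,0,0],10],
  [[0,0,0],[0,0,0],10],
  [[0,0,20],[0,0,0],10],
  [[0,0,45],[0,0,0],10],
  [[0,0,0],[0,0,0],10],
])

```text
clock: 39.48
position: [0.6299, 0.0503, 0.1348]
ee_rot: [1.0, 0.029, 0.003, -0.0]
ft_force: [0.5, 0.3, -0.7]
grip_width: 0.192
```

Request:
play_rows([
  [[-28,43.3,0],[0,0,0],10],
  [[-28,43.3,0],[0,0,0],10],
  [[-28,43.3,0],[0,0,0],10],
  [[-28,43.3,0],[0,0,0],10],
  [[-28,43.3,0],[0,0,0],10],
  [[0,0,-40],[0,0,0],10],
  [[0,0,-40],[0,0,0],10],
  [[0,0,-8],[0,0,0],10],
  [[0,0,0],[0,0,0],10],
  [[0,0,0],[0,0,0],10],
])

```text
clock: 40.72
position: [0.4887, 0.2666, 0.0435]
ee_rot: [1.0, 0.029, 0.001, -0.001]
ft_force: [0.4, -0.1, -0.1]
grip_width: 0.19
```

Run:
```python
from h import *
st()
im=camera("scene");crop("scene",250,200,510,340,3,"q6.png",im)
```

```text
t 40.73 tcp [488.7 266.6  43.5] rotvec [-179.8   -5.2   -0.2] F [ 0.4 -0.1 -0.1] w 16.1
```

View pics/q6.png

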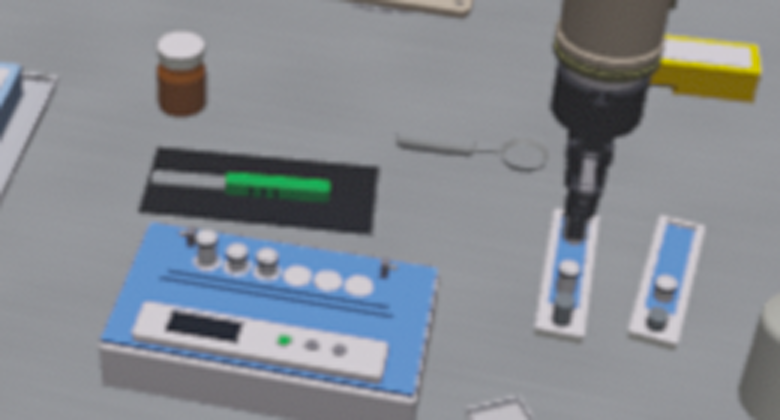

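Request:
play_rows([
  [[0,0,-14],[0,0,0],10],
  [[0,0,-9],[0,0,0],10],
  [[0,0,-1.8],[0,0,0],10],
  [[0,0,0],[0,0,0],10],
  [[0,0,0],[0,0,0],20],
  [[0,0,0],[0,0,0],27],
  [[0,0,0],[0,0,0],27],
  [[0,0,20],[0,0,0],27],
  [[0,0,45],[0,0,0],27],
  [[0,0,44],[0,0,0],30],
])

```text
clock: 42.02
position: [0.4876, 0.2664, 0.1286]
ee_rot: [1.0, 0.029, 0.0, -0.001]
ft_force: [1.1, 0.4, -0.2]
grip_width: 0.349
```

Request:
play_rows([
  [[28.3,-48.5,0],[0,0,0],36],
  [[28.3,-48.5,0],[0,0,0],36],
  [[28.3,-48.5,0],[0,0,0],36],
  [[28.3,-48.5,0],[0,0,0],36],
  [[28.3,-48.5,0],[0,0,0],36],
  [[0,0,0],[0,0,0],36],
  [[0,0,0],[0,0,0],36],
])

```text
clock: 42.9
position: [0.6292, 0.0243, 0.127]
ee_rot: [1.0, 0.029, 0.0, -0.001]
ft_force: [1.0, 0.1, -0.3]
grip_width: 0.42
```

Run:
```python
from h import *
st()
im=camera("scene");crop("scene",250,200,510,340,3,"q7.png",im)
```

```text
t 42.9 tcp [629.2  24.3 127. ] rotvec [-1.798e+02 -5.200e+00 -1.000e-01] F [ 1.   0.1 -0.3] w 35.7
```

View pics/q7.png

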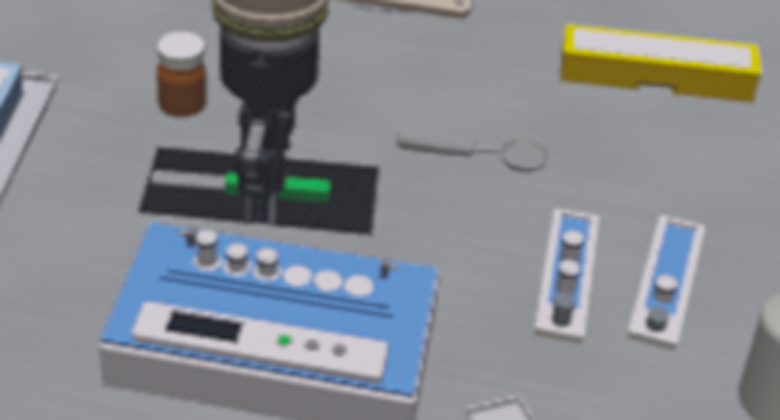

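Request:
play_rows([
  [[0,0,-40],[0,0,0],36],
  [[0,0,-18.5],[0,0,0],36],
  [[0,0,-6.5],[0,0,0],36],
  [[0,0,0],[0,0,0],36],
  [[0,0,0],[0,0,0],24],
  [[0,0,0],[0,0,0],14],
  [[0,0,0],[0,0,0],10],
  [[0,0,0],[0,0,0],10],
  [[0,0,20],[0,0,0],10],
  [[0,0,45],[0,0,0],10],
  [[0,0,0],[0,0,0],10],
])

```text
clock: 44.32
position: [0.6315, 0.0242, 0.1311]
ee_rot: [1.0, 0.029, 0.004, -0.0]
ft_force: [0.2, 0.4, -0.1]
grip_width: 0.182
```

Request:
play_rows([
  [[-22.5,47,0],[0,0,0],10],
  [[-22.5,47,0],[0,0,0],10],
  [[-22.5,47,0],[0,0,0],10],
  [[-22.5,47,0],[0,0,0],10],
  [[-22.5,47,0],[0,0,0],10],
  [[-22.5,47.2,0],[0,0,0],10],
  [[-22.7,47.2,0],[0,0,0],10],
  [[0,0,-40],[0,0,0],10],
  [[0,0,-40],[0,0,0],10],
  [[0,0,-8],[0,0,0],10],
  [[0,0,0],[0,0,0],10],
  [[0,0,0],[0,0,0],10],
])

```text
clock: 45.82
position: [0.4724, 0.3536, 0.0398]
ee_rot: [1.0, 0.029, 0.001, -0.001]
ft_force: [-0.2, -0.5, -0.1]
grip_width: 0.184
```

Run:
```python
from h import *
st()
im=camera("scene");crop("scene",250,200,510,340,3,"q8.png",im)
```

```text
t 45.83 tcp [472.4 353.6  39.8] rotvec [-179.8   -5.2   -0.2] F [-0.2 -0.5 -0.1] w 15.7
```

View pics/q8.png

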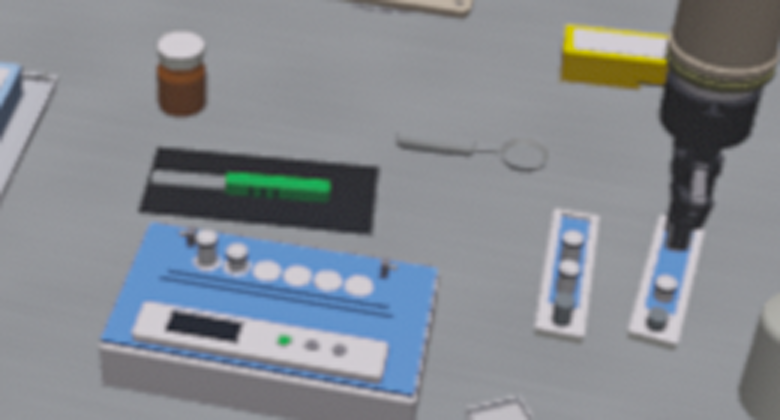

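Request:
play_rows([
  [[0,0,-14],[0,0,0],10],
  [[0,0,-9],[0,0,0],10],
  [[0,0,-1.5],[0,0,0],10],
  [[0,0,0],[0,0,0],10],
  [[0,0,0],[0,0,0],20],
  [[0,0,0],[0,0,0],27],
  [[0,0,0],[0,0,0],27],
  [[0,0,20],[0,0,0],27],
  [[0,0,45],[0,0,0],27],
  [[0,0,47.5],[0,0,0],30],
])

```text
clock: 47.12
position: [0.4713, 0.3531, 0.1285]
ee_rot: [1.0, 0.029, 0.0, -0.0]
ft_force: [0.1, 0.0, 0.4]
grip_width: 0.354
```

Request:
play_rows([
  [[19.9,-44.4,0],[0,0,0],36],
  [[19.9,-44.4,0],[0,0,0],36],
  [[19.9,-44.4,0],[0,0,0],36],
  [[19.9,-44.4,0],[0,0,0],36],
  [[19.9,-44.4,0],[0,0,0],36],
  [[19.9,-44.4,0],[0,0,0],36],
  [[19.9,-44.4,0],[0,0,0],36],
  [[19.9,-44.4,0],[0,0,0],36],
  [[0,0,0],[0,0,0],36],
  [[0,0,0],[0,0,0],36],
])

```text
clock: 48.38
position: [0.6307, -0.0013, 0.127]
ee_rot: [1.0, 0.029, 0.0, -0.001]
ft_force: [-0.3, 0.6, 0.1]
grip_width: 0.42
```

Run:
```python
from h import *
st()
im=camera("scene");crop("scene",250,200,510,340,3,"q9.png",im)
```

```text
t 48.38 tcp [630.7  -1.3 127. ] rotvec [-1.798e+02 -5.300e+00 -1.000e-01] F [-0.3  0.6  0.1] w 35.7
```

View pics/q9.png

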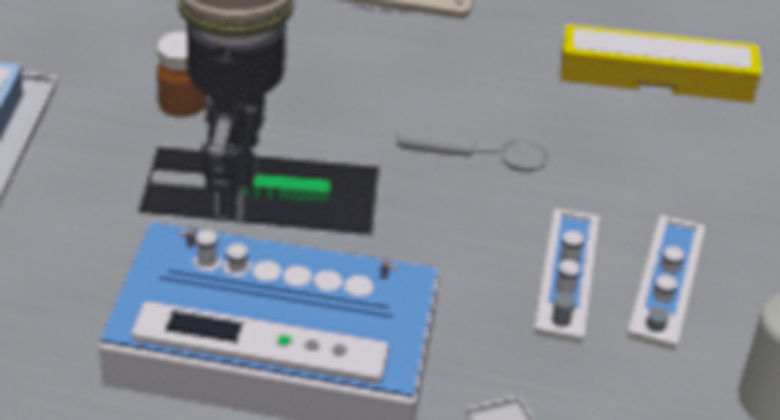

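Request:
play_rows([
  [[0,0,-40],[0,0,0],36],
  [[0,0,-18.5],[0,0,0],36],
  [[0,0,-6.5],[0,0,0],36],
  [[0,0,0],[0,0,0],36],
  [[0,0,0],[0,0,0],24],
  [[0,0,0],[0,0,0],14],
  [[0,0,0],[0,0,0],10],
  [[0,0,0],[0,0,0],10],
  [[0,0,20],[0,0,0],10],
  [[0,0,45],[0,0,0],10],
  [[0,0,0],[0,0,0],10],
])

```text
clock: 49.8
position: [0.633, -0.0017, 0.1311]
ee_rot: [1.0, 0.029, 0.004, -0.0]
ft_force: [1.0, 0.7, -0.7]
grip_width: 0.187
```

Request:
play_rows([
  [[-24.9,44.8,0],[0,0,0],10],
  [[-24.9,44.8,0],[0,0,0],10],
  [[-24.9,44.8,0],[0,0,0],10],
  [[-24.9,44.8,0],[0,0,0],10],
  [[-24.9,44.8,0],[0,0,0],10],
  [[-24.9,44.8,0],[0,0,0],10],
  [[-24.8,44.8,0],[0,0,0],10],
  [[-24.8,44.8,0],[0,0,0],10],
  [[0,0,-40],[0,0,0],10],
  [[0,0,-40],[0,0,0],10],
  [[0,0,-8],[0,0,0],10],
  [[0,0,0],[0,0,0],10],
])

```text
clock: 51.3
position: [0.4319, 0.3563, 0.0387]
ee_rot: [1.0, 0.029, 0.0, -0.0]
ft_force: [-0.9, -0.2, 0.5]
grip_width: 0.19
```

Run:
```python
from h import *
st()
im=camera("scene");crop("scene",250,200,510,340,3,"q10.png",im)
```

```text
t 51.3 tcp [431.9 356.3  38.7] rotvec [-179.9   -5.2   -0. ] F [-0.9 -0.2  0.5] w 16.1
```

View pics/q10.png

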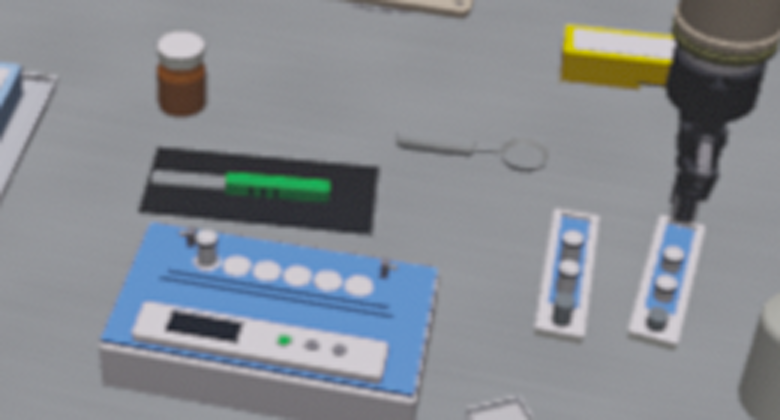

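Request:
play_rows([
  [[0,0.5,-14],[0,0,0],10],
  [[0,0,-9],[0,0,0],10],
  [[0,0,-1.5],[0,0,0],10],
  [[0,0,0],[0,0,0],10],
  [[0,0,0],[0,0,0],20],
  [[0,0,0],[0,0,0],27],
  [[0,0,0],[0,0,0],27],
  [[0,0,20],[0,0,0],27],
  [[0,0,45],[0,0,0],27],
  [[0,0,47.5],[0,0,0],30],
])

```text
clock: 52.6
position: [0.4314, 0.3568, 0.1285]
ee_rot: [1.0, 0.029, 0.0, -0.0]
ft_force: [1.7, 0.6, 0.4]
grip_width: 0.353
```

Request:
play_rows([
  [[25,-48,0],[0,0,0],36],
  [[25,-48,0],[0,0,0],36],
  [[25,-48,0],[0,0,0],36],
  [[25,-48,0],[0,0,0],36],
  [[25,-48,0],[0,0,0],36],
  [[25,-48,0],[0,0,0],36],
  [[25,-48,0],[0,0,0],36],
  [[25,-48,0],[0,0,0],36],
  [[0,0,0],[0,0,0],36],
  [[0,0,0],[0,0,0],36],
])

```text
clock: 53.85
position: [0.6317, -0.0265, 0.127]
ee_rot: [1.0, 0.029, 0.0, -0.001]
ft_force: [-0.2, 0.1, 0.3]
grip_width: 0.418
```

Run:
```python
from h import *
st()
im=camera("scene");crop("scene",250,200,510,340,3,"q11.png",im)
```

```text
t 53.85 tcp [631.7 -26.5 127. ] rotvec [-1.798e+02 -5.200e+00 -1.000e-01] F [-0.2  0.1  0.3] w 35.6
```

View pics/q11.png

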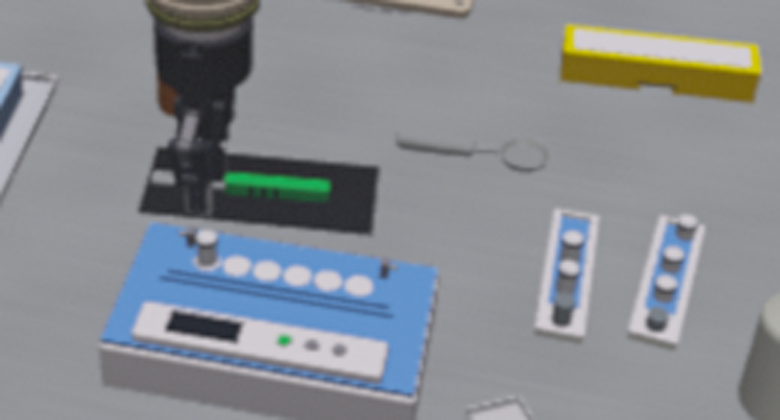

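The third short one, at (687,225), looks close to the channel's end, so I'll check it after this. Picking the last long one.

Request:
play_rows([
  [[0,-1,-36],[0,0,0],36],
  [[0,0,-19],[0,0,0],36],
  [[0,0,-6],[0,0,0],36],
  [[0,0,0],[0,0,0],36],
  [[0,0,0],[0,0,0],24],
  [[0,0,0],[0,0,0],14],
  [[0,0,0],[0,0,0],10],
  [[0,0,0],[0,0,0],10],
  [[0,0,20],[0,0,0],10],
  [[0,0,45],[0,0,0],10],
  [[0,0,0],[0,0,0],10],
])

```text
clock: 55.28
position: [0.634, -0.0279, 0.135]
ee_rot: [1.0, 0.029, 0.004, -0.0]
ft_force: [-0.4, -0.2, -0.8]
grip_width: 0.193
```

Run:
```python
from h import *
st()
a=camera("top");cv2.imwrite("pics/t5.png",a)
crop("top",130,170,210,260,6,"r1.png",a)
crop("scene",420,260,500,330,8,"r2.png")
```

```text
t 55.27 tcp [634.  -27.9 135. ] rotvec [-179.9   -5.2   -0.6] F [-0.4 -0.2 -0.8] w 16.4
```

View pics/r1.png

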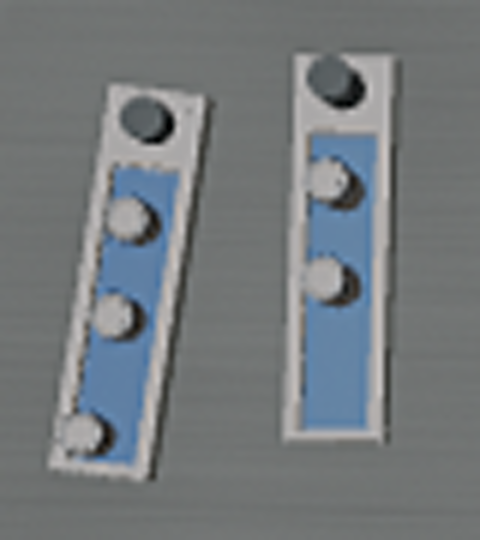

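View pics/r2.png

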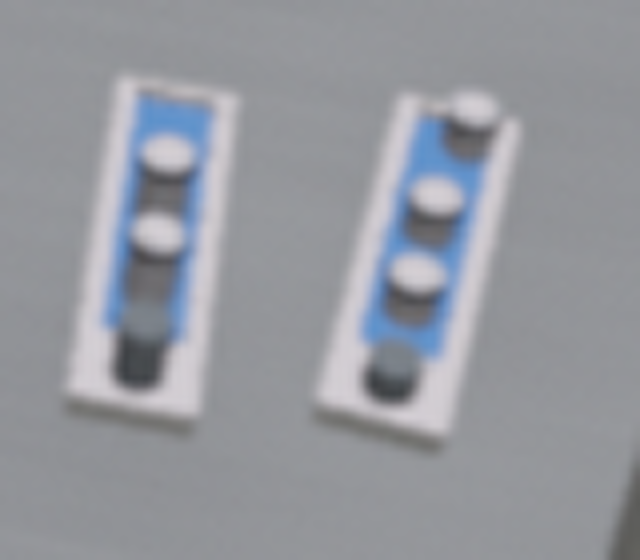

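Run:
```python
from h import *
def loc(u,v,z,o,yaw):
    p=px("top",130+u/6-.5,170+v/6-.5,z)[:2]*1000; c,s=np.cos(np.radians(yaw)),np.sin(np.radians(yaw));d=p-o
    return p.round(1),np.round([c*d[0]+s*d[1],-s*d[0]+c*d[1]],1)
A=np.array([473.5,353.5]);B=np.array([489.7,266.8])
for u,v in((128,217),(115,314),(85,432)): print("short",loc(u,v,24,A,-5.25))
for u,v in((326,180),(326,278)): print("long",loc(u,v,34,B,1.1))
def sl(u,v,z,o,yaw):
    p=px("scene",420+u/8-.5,260+v/8-.5,z)[:2]*1000; c,s=np.cos(np.radians(yaw)),np.sin(np.radians(yaw));d=p-o
    return p.round(1),np.round([c*d[0]+s*d[1],-s*d[0]+c*d[1]],1)
for u,v in((417,272),(435,197),(475,111)): print("scene short",sl(u,v,24,A,-5.25), "if z28",sl(u,v,28,A,-5.25)[1])
```

```text
short (array([-3053.6, -8028.4]), array([-2745.3, -8669.5]))
short (array([-2233.2, -8090.4]), array([-1922.7, -8656.1]))
short (array([-1240.1, -8281.8]), array([ -916.3, -8755.9]))
long (array([-5053.2, -9181.9]), array([-5723.3, -9340.6]))
long (array([-3859.9, -9123.7]), array([-4529.1, -9305.2]))
scene short (array([27632.5, -2119.1]), array([2.72713e+04, 2.28000e+01])) if z28 [3.18139e+04 2.71000e+01]
scene short (array([28634. , -2207.7]), array([2.82767e+04, 2.63000e+01])) if z28 [3.29935e+04 3.11000e+01]
scene short (array([29886.9, -2477.7]), array([29549. ,  -127.9])) if z28 [34486.2  -149.8]
```

z must be in metres; fixing that.

Run:
```python
from h import *
A=np.array([473.5,353.5]);B=np.array([489.7,266.8])
def loc(n,U,V,z,o,yaw):
    p=px(n,U,V,z/1000)[:2]*1000; c,s=np.cos(np.radians(yaw)),np.sin(np.radians(yaw));d=p-o
    return p.round(1),np.round([c*d[0]+s*d[1],-s*d[0]+c*d[1]],1)
t=lambda u,v,z,o,y:loc("top",130+u/6-.5,170+v/6-.5,z,o,y)
s=lambda u,v,z,o,y:loc("scene",420+u/8-.5,260+v/8-.5,z,o,y)
for u,v in((128,217),(115,314),(85,432)): print("short",t(u,v,24,A,-5.25))
for u,v in((326,180),(326,278)): print("long",t(u,v,34,B,1.1))
for u,v in((417,272),(435,197),(475,111)): print("scene short",s(u,v,24,A,-5.25),s(u,v,28,A,-5.25)[1])
```

```text
short (array([512.3, 348.7]), array([39.1, -1.2]))
short (array([472.5, 351.7]), array([-0.8, -1.9]))
short (array([424.4, 361. ]), array([-49.5,   3. ]))
long (array([527.9, 267.1]), array([38.2, -0.5]))
long (array([488.1, 265.1]), array([-1.7, -1.6]))
scene short (array([516. , 346.8]), array([42.9, -2.7])) [47.5 -2.7]
scene short (array([477.7, 350.2]), array([ 4.5, -2.9])) [ 9.2 -2.9]
scene short (array([429.8, 360.6]), array([-44.1,   3. ])) [-39.2   3. ]
```

The third short one sits at about (−49, +3…5) in the channel frame, upright on the floor and inside the limits (±60, ±13.5). It may have been nudged, but it needs no mending. Placing the last long one.

Request:
play_rows([
  [[-26.3,42,0],[0,0,0],10],
  [[-26.3,42,0],[0,0,0],10],
  [[-26.3,42,0],[0,0,0],10],
  [[-26.3,42,0],[0,0,0],10],
  [[-26.3,42,0],[0,0,0],10],
  [[-26.3,42,0],[0,0,0],10],
  [[-26.2,42,0],[0,0,0],10],
  [[0,0,-40],[0,0,0],10],
  [[0,0,-40],[0,0,0],10],
  [[0,0,-8],[0,0,0],10],
  [[0,0,0],[0,0,0],10],
  [[0,0,0],[0,0,0],10],
])

```text
clock: 56.88
position: [0.4485, 0.2661, 0.0434]
ee_rot: [1.0, 0.029, 0.001, -0.001]
ft_force: [0.6, -0.1, -0.7]
grip_width: 0.193
```

Run:
```python
from h import *
st()
im=camera("scene");crop("scene",250,200,510,340,3,"q12.png",im)
```

```text
t 56.88 tcp [448.5 266.1  43.4] rotvec [-179.8   -5.2   -0.2] F [ 0.6 -0.1 -0.7] w 16.4
```

View pics/q12.png

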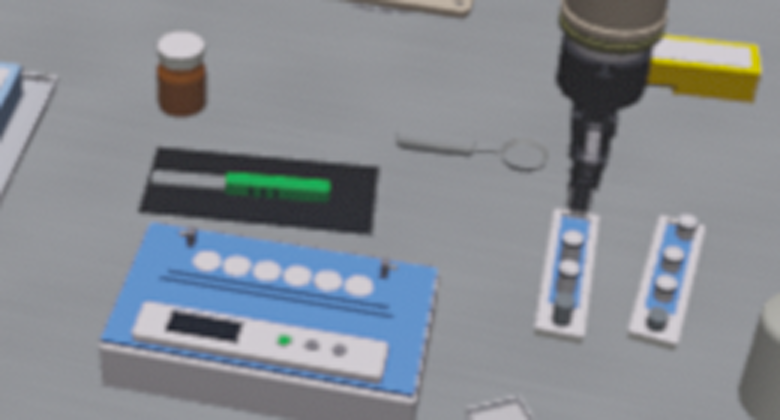

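Request:
play_rows([
  [[0,0,-14],[0,0,0],10],
  [[0,0,-9],[0,0,0],10],
  [[0,0,-1.8],[0,0,0],10],
  [[0,0,0],[0,0,0],10],
  [[0,0,0],[0,0,0],20],
  [[0,0,0],[0,0,0],27],
  [[0,0,0],[0,0,0],27],
  [[0,0,20],[0,0,0],27],
  [[0,0,45],[0,0,0],27],
  [[0,0,60],[0,0,0],36],
  [[0,0,60],[0,0,0],36],
])

```text
clock: 58.3
position: [0.4472, 0.266, 0.2054]
ee_rot: [1.0, 0.029, 0.0, -0.001]
ft_force: [2.1, 1.0, 0.2]
grip_width: 0.422
```

Request:
play_rows([
  [[0,-50,5],[0,0,-5],36],
  [[0,-50,5],[0,0,-5],36],
  [[0,-50,5],[0,0,-5],36],
  [[0,-50,5],[0,0,-5],36],
  [[0,-50,5],[0,0,-5],36],
  [[0,-50,5],[0,0,-5],36],
  [[0,-50,0],[0,0,-5],36],
  [[0,-50,0],[0,0,-5],36],
  [[-5,-50,0],[0,0,-5],36],
  [[-10,-50,0],[0,0,-5],36],
  [[-20,-50,0],[0,0,-5],36],
  [[-20,-50,0],[0,0,-5],36],
])

```text
clock: 59.8
position: [0.3923, -0.3354, 0.2338]
ee_rot: [0.88, -0.475, 0.001, -0.0]
ft_force: [1.2, -0.5, -0.6]
grip_width: 0.421
```

Request:
play_rows([
  [[-20,-50,0],[0,0,-5],36],
  [[-20,-50,0],[0,0,-5],36],
  [[0,-40,0],[0,0,0],36],
  [[0,0,0],[0,0,0],36],
  [[0,0,0],[0,0,0],36],
])

```text
clock: 60.42
position: [0.3534, -0.4735, 0.2331]
ee_rot: [0.836, -0.549, 0.001, -0.001]
ft_force: [0.3, 0.4, -0.3]
grip_width: 0.423
```

Run:
```python
from h import *
st()
a=camera("top");b=camera("scene");cv2.imwrite("pics/tF.png",a);cv2.imwrite("pics/sF.png",b)
crop("top",130,170,210,260,6,"u1.png",a)
crop("scene",420,260,500,330,8,"u2.png",b)
```

```text
t 60.42 tcp [ 353.4 -473.5  233.1] rotvec [-1.504e+02  9.880e+01 -1.000e-01] F [ 0.3  0.4 -0.3] w 35.9
```

View pics/tF.png

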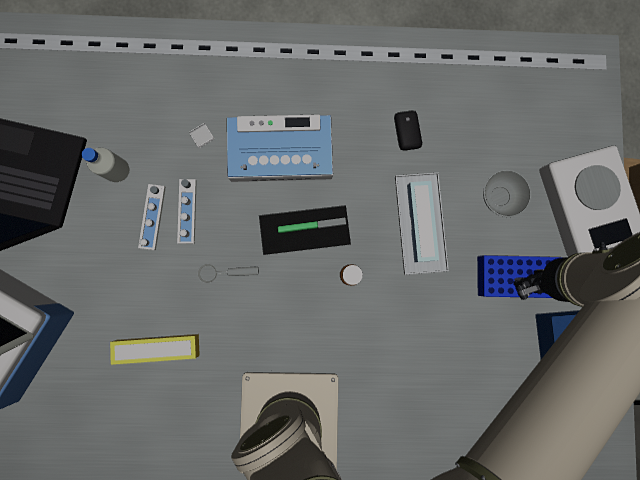

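View pics/sF.png

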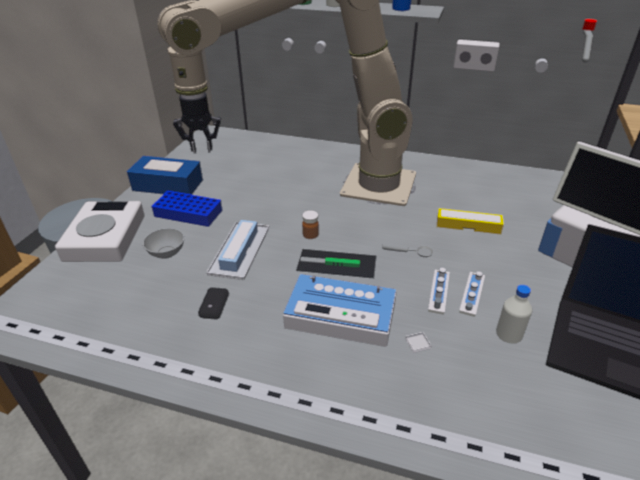

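View pics/u1.png

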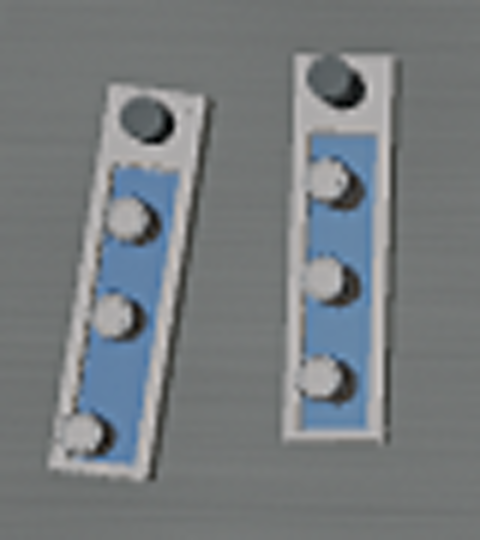

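View pics/u2.png

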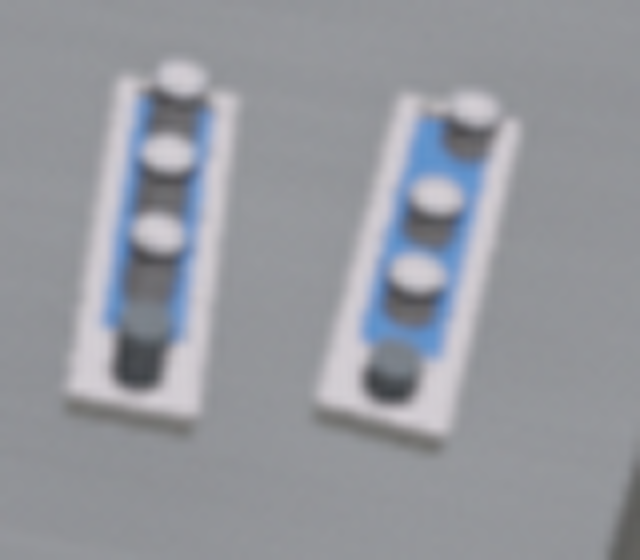

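Run:
```python
from h import *
from meas import fit
a0=cv2.imread("pics/top0.png").astype(int);a=camera("top")
# cover top (pale) corners from pics/o2.png crop (x0=370,y0=150,s=4.4)
C=lambda x0,y0,s,l:[(x0+p/s-.5,y0+q/s-.5) for p,q in l]
q=fit("cover",[(98,26,41),(98,-26,41),(-98,26,41),(-98,-26,41)],C(370,150,4.4,[(180,143),(268,137),(211,492),(302,485)]))
d=q[:2]*1000-np.array([488.5,-317.3]);y=np.radians(5.8);print("in tray",np.cos(y)*d[0]+np.sin(y)*d[1],-np.sin(y)*d[0]+np.cos(y)*d[1])
st()
f=cv2.imread("pics/tF.png").astype(int);print("moved px since last:",(abs(a.astype(int)-f).max(2)>40).sum())
manip.hand_in()
```

```text
cover [ 490.  -317.3] yaw deg 5.35 res px [[-0.5, -0.2], [0.4, -0.2], [-0.3, 0.2], [0.3, 0.3]]
in tray 1.4794776876081266 -0.128519510930464
t 60.58 tcp [ 353.4 -473.2  232.9] rotvec [-1.504e+02  9.880e+01 -1.000e-01] F [ 0.5 -0.3 -0.2] w 35.9
moved px since last: 105
the job is handed in; nothing more can be done
```

The job is done and handed in at 60.6 s of robot time (limit 210 s). There was no verdict, so the checks below come from my own pictures and force readings.

**What I did:** I prised the cover up at its notch with the blade. The upward force reached about 7 N, then dropped as the catches snapped free. The fingers only gripped the cover after that. I put the blade back on the mat before lifting the cover off and laying it in the tray. All six standards were present, and I put three short and three long in the troughs with the matching gauge posts.

**Last checks:**
- **Cover:** it lies upright, about 1.5 mm from the tray's middle, measured on a picture taken early in the sorting. It looks the same in the final pictures.
- **Standards:** all six stand upright in the correct channels. I measured five of them, all inside the limits; the last long one I checked by eye.
- **Blade and other things:** the blade is on the mat, nothing else on the bench looks moved, and the arm stands clear.

**Checks that disagreed:**
- **Third short standard:** it sits at about (−49, +3 to +5) mm in its channel, roughly 7 mm from where I meant to put it. It is within the ±60 and ±13.5 mm limits. It may have been the announced knock or a shift on release; I left it.
- **Last picture comparison:** two pictures taken just before hand-in differ in 105 pixels. I assumed this was arm movement and noise, but the script handed the job in before I could look at where they were.

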